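# Stack two heatsink bonding jobs

## Robot

A 6-joint arm with a two-finger parallel gripper is mounted at the origin on a cart in front of the work surface, level with it; the furniture and walls round the work are solid. World frame = base frame: x ahead of the robot, y to its left, z up, the work surface at z = 0. Lengths are in m, angles in rad, forces in N, time in s.
With the tool pointing down it reaches from about 0.4 to 0.825 m from the base axis. Payload 7 kg.
Tool frame: the origin (TCP) lies at the very end of the fingers, on their centre line; the grasp point (between the pads) lies arm.hold_point_z behind it (arm.hold_point_z is the distance from the TCP to the grasp point, in m); z points along the fingers, y is the line along which they close (so a half turn about z gives the same grasp; the last joint's range is limited). The gripper opens to 88 mm and grips with 3 to 60 N. Pads are 19 mm wide; open, the fingers measure 130 mm over their backs; the gripper's body (78 mm by 193 mm) begins 47 mm behind the grasp point.
Start: joints at [-0.891, 0.359, 0.012, 0, -1.224, -0.288], TCP at [0.258, -0.624, 0.227] pointing down, gripper open.
Joint ranges: [-3.07, 3.07], [-1.43, 2.12], [-1.02, 1.25], [-3.03, 1.67], [-3.05, -0], [-3.03, 3.03]. Speed limits (rad/s): [2.39, 2.39, 3.01, 3.14, 3.14, 3.14].

## Interface

Orientations are given as [roll, pitch, yaw] about the fixed x, y, z axes, in that order (R = Rz(yaw) Ry(pitch) Rx(roll)).
In Python, from station import arm, workorder, grab_frame, camera_params gives the robot as it stands (arm), with the cameras as plain functions and the job (workorder).
- The arm moves only by the tool nudge_tcp, called after "Emit:" as name(argument=value, ...) on one line, values as JSON. Schema: {"type":"object","properties":{"increments":{"type":"array","items":{"type":"object","properties":{"finger_gap":{"type":"number"},"sx":{"type":"number"},"sy":{"type":"number"},"sz":{"type":"number"},"turn":{"type":"number"}},"additionalProperties":false,"required":["finger_gap"]},"minItems":1,"maxItems":20},"clamp_n":{"type":"number"},"only":{"type":"string"},"quiet":{"type":"boolean"},"lines":{"type":"string"}},"required":["increments"],"additionalProperties":false}. increments is a list of rows, 1 to 20 of them, each an object with the fields finger_gap (the finger opening in m), sx, sy, sz (the shift in m), turn (a turn about the tool's z in rad); a field left out counts as zero (the opening has to be given); each row is the pose to reach, as a shift and turn from the pose commanded when the call began, along the tool's axes at that moment; what a row does not reach only later rows make up. A row lasts 1/12 s, in which the tool goes at most 0.0417 m and 0.125 rad, less where a joint would pass 70% of its speed; a pose out of reach is approached as far as the arm can. The fingers move at their own pace and stop on an object; clamp_n is the grip in N (left out, the last holds). Time passes only in rows, so rows that do not move let the fingers close. The tool returns the time, the measured TCP pose, the force, the opening and the grip force at its end. only (a regular expression) keeps the lines of the reply that match it, lines (a string "A,B") keeps lines A to B, and quiet returns only ok. Input that does not fit is refused with a message, and nothing moves.
- arm.get_state(): the state, without advancing time (a new reading comes with each control period).
- grab_frame(name): name is "side" or "top" or "wrist"; returns the picture (480x640x3 uint8, red, green, blue); there is no depth.
- camera_params(name): a dict with "fx", "fy", "cx", "cy" (pixels), "T" (4x4, takes a point from camera to world coordinates); the wrist camera has in their place "hand_eye" (4x4, takes a point from camera to tool coordinates, whose origin is the TCP and whose axes are the flange's). Camera axes: x right, y down, z forward; pixel columns grow to the right and rows downward; lengths in m; the calibration is good to about 2 mm. A picture is of the moment at which its call begins: read the wrist's pose just before it. camera_params takes no time and is no camera call.
- workorder.job_done(): hands the job in; it is judged then, once.
The state is a dict: "t": time; "q": joint angles; "qd": joint speeds; "joint_efforts": joint torques, N m; "eef_pos": TCP position; "ee_rot": TCP orientation; "force": force on the tool from outside, world axes, zero at the start; "moment": the same for the moment, N m; "width": finger opening in m; "gripper_force": force on a finger pad.
Only numpy, scipy, OpenCV 4.12 (cv2) and the standard library are available. Lean on these libraries where they do the work, as an engineer would, in place of code of your own. Each camera call takes 0.05 s, during which the arm holds its last target. There are 200 camera calls.

## Task

Two circuit boards are waiting to have their heatsinks bonded; the sticky pads are already on the chips. On the chip in the middle of the large board stack the copper spreader plate, then the large heatsink (not the spare one at the very back among the solder and tape rolls), then the large weight; on the chip of the small board stack the small heatsink, then the small weight. Every piece must lie flat and centred over the chip, with the plate's long side and the heatsinks' fins running along the board's long side, all let go, and the dropper bottle must not be knocked over.

Things in the scene. Friction and masses are not known exactly. Their poses are not given: they have to be found in the camera images.
- large_board: larger of two green circuit boards, fixed to the bench, 130 mm (its x, the long side) x 100 mm (its y), standing on short feet with its upper face 8 mm above the bench; in its middle a square grey-topped chip 44 x 44 mm whose flat top is 14 mm above the bench and is the highest part of the board. Origin: under the chip's centre, at bench height; z up
- small_board: smaller green circuit board, fixed to the bench, 86 mm (its x, the long side) x 66 mm (its y), upper face 8 mm above the bench; in its middle a square grey-topped chip 26 x 26 mm whose flat top is 14 mm above the bench and is the highest part of the board. Origin: under the chip's centre, at bench height; z up
- spreader_plate: plain flat copper plate, loose, 60 mm (its x) x 48 mm (its y) x 8 mm thick. Origin: centre of the underside; z up
- large_heatsink: larger aluminium heatsink, loose in the open middle of the bench (a look-alike at the very back, beside the solder spool, is fixed and not meant), lying fins up, 40 mm (its x, along which the fins run) x 45 mm (its y) x 24 mm high, flat 5 mm base; the fins stand over the whole base, so it can be gripped across the 40 mm by the fin ends. Origin: centre of the underside; z up
- small_heatsink: smaller aluminium heatsink, loose, lying fins up, 30 mm (its x, along which the fins run) x 30 mm (its y) x 15 mm high, flat 4 mm base; can be gripped along x by the fin ends. Origin: centre of the underside; z up
- large_weight: larger round steel weight, loose, standing upright: body 40 mm across and 18 mm high, above it a neck and a round head 22 mm across, 32 mm high in all, about 0.2 kg. Origin: centre of the underside; z is its axis
- small_weight: smaller round steel weight, loose, standing upright: body 24 mm across and 18 mm high, above it a neck and a round head 15 mm across, 31 mm high in all, about 0.08 kg. Origin: centre of the underside; z is its axis
- dropper_bottle: white dropper bottle with a brown label and a pointed top, 34 mm across, 104 mm tall, standing on the bench at the back right; bystander, not to be knocked over. Origin: centre of the underside; z up

How it is judged:
By the outcome, as a careful person would: the job done as asked, in the order asked, and still so for the second after the job is handed in, with the robot touching nothing.
It also fails if it takes over 136 s, if anything falls off the work surface, if the arm or the gripper's body presses on something with over 40 N, if the wrist force passes 120 N, or if a joint passes its speed limit or range.

## Working session

There is one attempt and no reset: what is moved stays moved. The work goes in short steps, Python scripts to look and compute and a tool call to move; the robot and the scene stay as the last step left them, time stands still between calls to the robot, and variables do not carry over. Pictures are saved under pics/ and viewed, at most 14 in all, crops included, and the job is handed in when it is done.

```bash
ls; mkdir -p pics
```

Run:
```python
from station import arm, workorder, grab_frame, camera_params
import cv2,numpy as np
s=arm.get_state();print(s['t'],s['eef_pos'],s['ee_rot'],s['width'],arm.hold_point_z)
for n in('top','side'):
    im=grab_frame(n);cv2.imwrite(f'pics/{n}0.png',im[:,:,::-1]);p=camera_params(n);print(n,p)
print(camera_params('wrist'))
```

```text
pics
station.py
0.0 [ 0.25749296 -0.62340332  0.22560887] [ 3.13990160e+00 -1.48236222e-04 -2.74996283e+00] 0.0875008315808999 0.0188
top {'fx': 554.1389484605775, 'fy': 554.1389484605775, 'cx': 324.65329291396665, 'cy': 228.09815180061437, 'T': array([[-0.02359316, -0.98341994,  0.1798015 ,  0.38844713],
       [-0.99927337,  0.02858336,  0.02521355, -0.05395518],
       [-0.02993484, -0.17907598, -0.98337973,  1.15014433],
       [ 0.        ,  0.        ,  0.        ,  1.        ]])}
side {'fx': 561.8205275680995, 'fy': 561.8205275680995, 'cx': 325.81268133303564, 'cy': 233.77677181470955, 'T': array([[-0.99663422,  0.04094529, -0.07101911,  0.6730018 ],
       [ 0.08111834,  0.61763962, -0.78226665,  0.95422554],
       [ 0.01183408, -0.78539467, -0.61888219,  0.84988228],
       [ 0.        ,  0.        ,  0.        ,  1.        ]])}
{'fx': 354.9133616024307, 'fy': 354.9133616024307, 'cx': 316.73660449459976, 'cy': 242.87756655261288, 'hand_eye': array([[-2.76508267e-04, -9.66721085e-01, -2.55832498e-01,
         6.83611566e-02],
       [ 9.99999753e-01, -1.01963409e-04, -6.95525484e-04,
        -4.88316722e-04],
       [ 6.46293598e-04, -2.55832627e-01,  9.66720875e-01,
        -1.58860498e-01],
       [ 0.00000000e+00,  0.00000000e+00,  0.00000000e+00,
         1.00000000e+00]])}
```

View pics/top0.png

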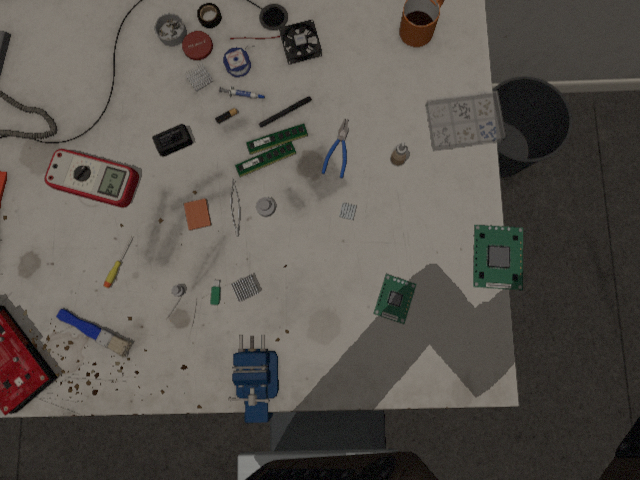

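View pics/side0.png

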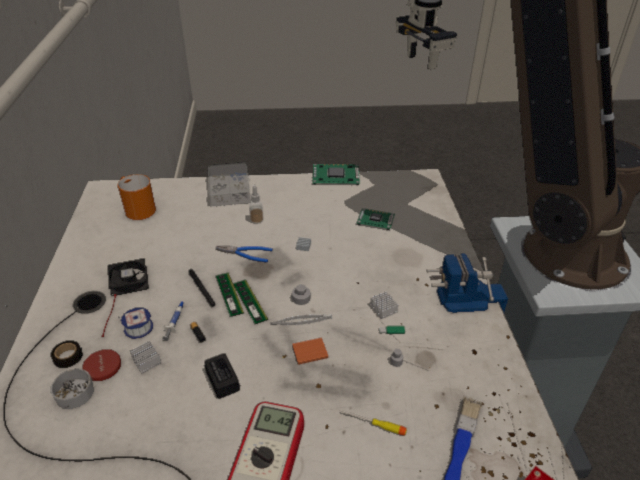

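The top view shows the plate at (198,214), large heatsink (246,288), small heatsink (348,211), large weight (266,206), small weight (179,290), large board chip (498,257), small board chip (395,299) and bottle (400,155). In the side view the same pieces stand in open space.

Create h.py:
```python
from station import arm, workorder, grab_frame, camera_params
import cv2,numpy as np
from scipy.spatial.transform import Rotation as R
def tool():
    s=arm.get_state();T=np.eye(4);T[:3,:3]=R.from_euler('xyz',s['ee_rot']).as_matrix();T[:3,3]=s['eef_pos'];return T
def ray(cam,uv,z,T=None):
    p=camera_params(cam);M=p['T'] if cam!='wrist' else T@p['hand_eye']
    uv=np.atleast_2d(uv).astype(float)
    d=np.c_[(uv[:,0]-p['cx'])/p['fx'],(uv[:,1]-p['cy'])/p['fy'],np.ones(len(uv))]@M[:3,:3].T
    o=M[:3,3];return (o+d*((z-o[2])/d[:,2])[:,None])[:,:2]
def proj(P,T):
    p=camera_params('wrist');c=np.linalg.inv(T@p['hand_eye'])@np.r_[P,1]
    return p['fx']*c[0]/c[2]+p['cx'],p['fy']*c[1]/c[2]+p['cy']
def snap(name):
    T=tool();im=grab_frame('wrist')[:,:,::-1].copy();cv2.imwrite(f'pics/{name}.png',im);np.save(f'pics/{name}.npy',T);return im,T
def go(x,y,yaw=None,z=None):
    "shift in current tool axes to bring the TCP to x,y(,z), and turn about tool z to bring tool y-axis to world angle yaw (mod pi)"
    T=tool();d=np.array([x,y,T[2,3] if z is None else z])-T[:3,3];l=T[:3,:3].T@d
    a=0
    if yaw is not None:
        cur=np.arctan2(T[1,1],T[0,1]);a=-((yaw-cur+np.pi/2)%np.pi-np.pi/2)
    print('shift',l.round(4),'turn',round(a,3),'tcp',T[:3,3].round(4),'q6',round(arm.get_state()['q'][5],2),'t',round(arm.get_state()['t'],2))
```

Run:
```python
from h import *
for n,uv,z in [('plate',(198,214),.008),('LH',(246,288),.012),('SH',(348,211),.008),('LW',(266,206),.02),('SW',(179,290),.02),('LB',(498,257),.014),('SB',(395,299),.014),('bottle',(400,158),.03)]:
    p=ray('top',uv,z)[0];print(n,p.round(3),np.hypot(*p).round(3))
T=tool();print(T.round(3));go(.5,-.27)
```

```text
plate [0.635 0.243] 0.68
LH [0.476 0.14 ] 0.496
SH [ 0.632 -0.075] 0.637
LW [0.646 0.097] 0.653
SW [0.475 0.276] 0.55
LB [ 0.526 -0.378] 0.648
SB [ 0.446 -0.164] 0.475
bottle [ 0.738 -0.187] 0.761
[[-0.924 -0.382 -0.001  0.258]
 [-0.382  0.924  0.001 -0.623]
 [ 0.     0.002 -1.     0.226]
 [ 0.     0.     0.     1.   ]]
shift [-3.590e-01  2.341e-01  3.000e-04] turn 0 tcp [ 0.2575 -0.6235  0.2257] q6 -0.29 t 0.1
```

Emit:
nudge_tcp(increments=[{"finger_gap":0.088, "sx":-0.36, "sy":0.23}, {"finger_gap":0.088, "sx":-0.36, "sy":0.23}, {"finger_gap":0.088, "sx":-0.36, "sy":0.23}, {"finger_gap":0.088, "sx":-0.36, "sy":0.23}, {"finger_gap":0.088, "sx":-0.36, "sy":0.23}, {"finger_gap":0.088, "sx":-0.36, "sy":0.23}, {"finger_gap":0.088, "sx":-0.36, "sy":0.23}, {"finger_gap":0.088, "sx":-0.36, "sy":0.23}, {"finger_gap":0.088, "sx":-0.36, "sy":0.23}, {"finger_gap":0.088, "sx":-0.36, "sy":0.23}, {"finger_gap":0.088, "sx":-0.36, "sy":0.23}, {"finger_gap":0.088, "sx":-0.36, "sy":0.23}, {"finger_gap":0.088, "sx":-0.36, "sy":0.23}, {"finger_gap":0.088, "sx":-0.36, "sy":0.23}], clamp_n=10)

```text
t: 1.27
eef_pos: [0.5021, -0.2741, 0.2263]
ee_rot: [3.141, -0.001, -2.75]
force: [1.4, -0.6, 0.2]
width: 0.0875
gripper_force: 0.0
```

Run:
```python
from h import *
im,T=snap('w1');print(T[:3,3])
go(.55,.17)
```

```text
[ 0.50212153 -0.27412316  0.2262951 ]
shift [-0.2138  0.3926  0.    ] turn 0 tcp [ 0.5019 -0.2745  0.2264] q6 -1.02 t 1.32
```

View pics/w1.png

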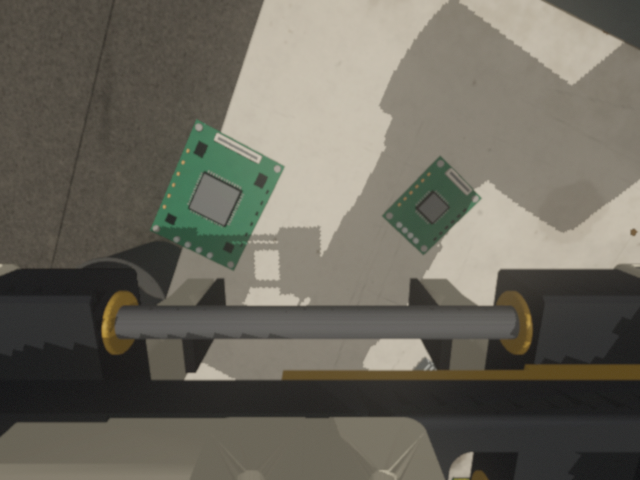

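The wrist picture shows the large board with its chip at (215,199) and the small board with its chip at (432,207). Next I move over the loose parts.

Run:
```python
from h import *
go(.64,.17)
```

```text
shift [-0.297   0.3583 -0.    ] turn 0 tcp [ 0.5019 -0.2745  0.2264] q6 -1.02 t 1.32
```

Emit:
nudge_tcp(increments=[{"finger_gap":0.088, "sx":-0.3, "sy":0.36}, {"finger_gap":0.088, "sx":-0.3, "sy":0.36}, {"finger_gap":0.088, "sx":-0.3, "sy":0.36}, {"finger_gap":0.088, "sx":-0.3, "sy":0.36}, {"finger_gap":0.088, "sx":-0.3, "sy":0.36}, {"finger_gap":0.088, "sx":-0.3, "sy":0.36}, {"finger_gap":0.088, "sx":-0.3, "sy":0.36}, {"finger_gap":0.088, "sx":-0.3, "sy":0.36}, {"finger_gap":0.088, "sx":-0.3, "sy":0.36}, {"finger_gap":0.088, "sx":-0.3, "sy":0.36}, {"finger_gap":0.088, "sx":-0.3, "sy":0.36}, {"finger_gap":0.088, "sx":-0.3, "sy":0.36}, {"finger_gap":0.088, "sx":-0.3, "sy":0.36}, {"finger_gap":0.088, "sx":-0.3, "sy":0.36}, {"finger_gap":0.088, "sx":-0.3, "sy":0.36}])

```text
t: 2.57
eef_pos: [0.6423, 0.1719, 0.2264]
ee_rot: [-3.141, -0.001, -2.751]
force: [0.6, 0.1, 0.1]
width: 0.0877
gripper_force: 0.0
```

Run:
```python
from h import *
im,T=snap('w2');print(T[:3,3])
im=cv2.imread('pics/w1.png');T=np.load('pics/w1.npy')
hsv=cv2.cvtColor(im,cv2.COLOR_BGR2HSV)
g=cv2.morphologyEx(cv2.inRange(hsv,(45,70,20),(95,255,255)),cv2.MORPH_CLOSE,np.ones((15,15)))
for c in cv2.findContours(g,cv2.RETR_EXTERNAL,cv2.CHAIN_APPROX_NONE)[0]:
    if cv2.contourArea(c)<2000: continue
    w=ray('wrist',c[:,0],.008,T).astype(np.float32);(x,y),s,a=cv2.minAreaRect(w*1000);print('board',x,y,s,a)
    x0,y0,w0,h0=cv2.boundingRect(c);crop=im[y0:y0+h0,x0:x0+w0]
    m=cv2.inRange(hsv,(0,0,60),(180,50,255))[y0:y0+h0,x0:x0+w0]
    m=cv2.morphologyEx(m,cv2.MORPH_OPEN,np.ones((5,5)))
    for k in cv2.findContours(m,cv2.RETR_EXTERNAL,cv2.CHAIN_APPROX_NONE)[0]:
        if cv2.contourArea(k)>300:
            w=ray('wrist',k[:,0]+[x0,y0],.014,T).astype(np.float32);print('  chip',cv2.minAreaRect(w*1000))
```

```text
[0.64232348 0.17189568 0.22639139]
board 527.2574462890625 -381.45941162109375 (98.64859008789062, 129.03195190429688) 84.63101959228516
  chip ((591.0508422851562, -379.9375305175781), (26.14830207824707, 47.46324157714844), 22.42806053161621)
  chip ((531.1660766601562, -329.6287536621094), (99.74163055419922, 49.48047637939453), 20.991865158081055)
  chip ((526.500732421875, -379.9461364746094), (48.49300765991211, 48.222225189208984), 83.81855010986328)
  chip ((464.9315185546875, -369.8724365234375), (50.63542938232422, 78.4592514038086), 22.42216682434082)
  chip ((515.3232421875, -447.29681396484375), (38.749778747558594, 114.64404296875), 84.98127746582031)
```

View pics/w2.png

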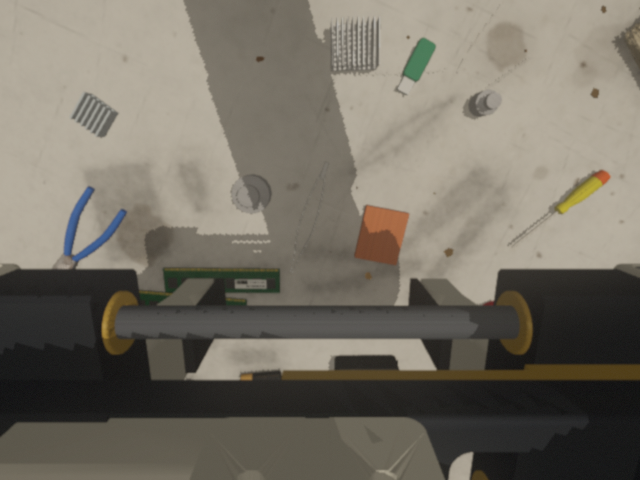

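The wrist picture shows the small heatsink at (94,114), large weight at (252,193), plate at (382,234), large heatsink at (355,45) and small weight at (486,103). I'll zoom in on these and the small board.

Run:
```python
from h import *
im=cv2.imread('pics/w2.png');T=np.load('pics/w2.npy');hsv=cv2.cvtColor(im,cv2.COLOR_BGR2HSV)
m=cv2.inRange(hsv,(0,110,60),(14,255,255));c=max(cv2.findContours(m,0,1)[0],key=cv2.contourArea)
print('plate',cv2.minAreaRect(1000*ray('wrist',c[:,0],.008,T).astype(np.float32)),cv2.boundingRect(c))
i1=cv2.imread('pics/w1.png')
def cr(i,x,y,w=66,h=50): return cv2.resize(i[y:y+h,x:x+w],(396,300),interpolation=cv2.INTER_CUBIC)
# x6
A=[(im,322,10,66,75),(im,62,85,66,50),(im,220,168,66,50),(im,455,82,66,50),(i1,400,182,66,50)]
L=cv2.resize(im[10:85,322:388],(396,450),interpolation=cv2.INTER_CUBIC)
o=np.zeros((600,792,3),np.uint8);o[:300,:396]=cr(im,322,12,80,61);o[:300,396:]=cr(im,62,88)
o[300:,:396]=cr(im,220,168);
o[300:,396:594]=cv2.resize(im[82:132,460:510],(198,300));o[300:,594:]=cv2.resize(i1[182:232,408:458],(198,300))
cv2.imwrite('pics/z2.png',o)
h1=cv2.cvtColor(i1,cv2.COLOR_BGR2HSV)
m=cv2.morphologyEx(cv2.inRange(h1,(45,60,10),(95,255,255)),cv2.MORPH_CLOSE,np.ones((5,5)));m[:,:330]=0;m[270:]=0
c=max(cv2.findContours(m,0,1)[0],key=cv2.contourArea);print('SB',cv2.minAreaRect(1000*ray('wrist',c[:,0],.008,np.load('pics/w1.npy')).astype(np.float32)))
```

```text
plate ((637.0239868164062, 244.69964599609375), (59.28577423095703, 47.460174560546875), 11.552392959594727) (355, 206, 54, 59)
SB ((447.918212890625, -165.589599609375), (62.5844841003418, 82.43087005615234), 69.23002624511719)
```

View pics/z2.png

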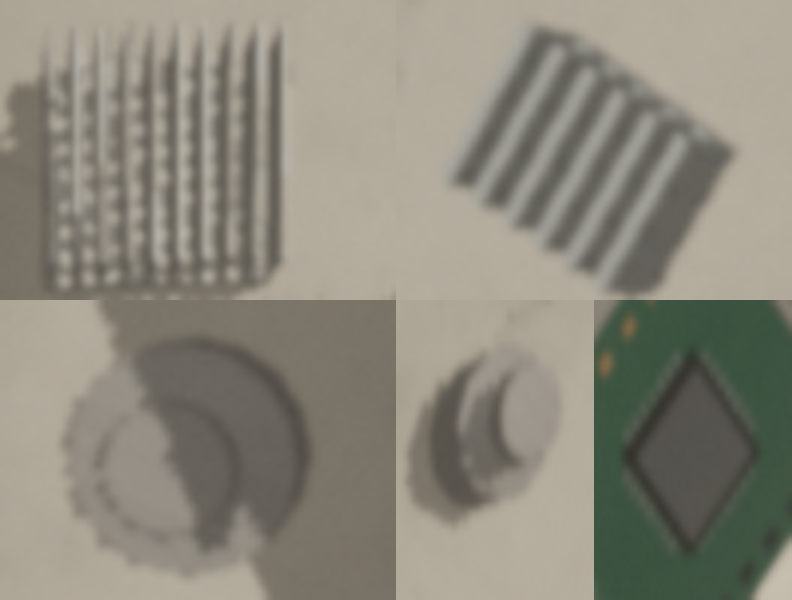

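The crop shows the fins of both heatsinks, the two weights, and the small chip, whose corners lie round (432.5,207.4) in w1.

Run:
```python
from h import *
T=np.load('pics/w1.npy')
c=ray('wrist',[[416.3,207.8],[432.2,190.7],[449.2,207.5],[432.2,223.7]],.014,T);print(c.mean(0),[np.degrees(np.arctan2(*(c[(i+1)%4]-c[i])[::-1])).round(1) for i in range(4)],np.linalg.norm(c-np.roll(c,1,0),axis=1))
go(.637,.2447,np.radians(101.55),.04)
```

```text
[ 0.44771022 -0.16534269] [np.float64(162.0), np.float64(70.1), np.float64(-21.0), np.float64(-110.8)] [0.02495069 0.02356338 0.02619598 0.02396516]
shift [-0.0229  0.0695  0.1866] turn 0.188 tcp [0.6423 0.1717 0.2266] q6 -1.73 t 2.62
```

Emit:
nudge_tcp(increments=[{"finger_gap":0.088, "sx":-0.023, "sy":0.0695, "sz":0.1, "turn":0.188}, {"finger_gap":0.088, "sx":-0.023, "sy":0.0695, "sz":0.17, "turn":0.188}, {"finger_gap":0.088, "sx":-0.023, "sy":0.0695, "sz":0.19, "turn":0.188}, {"finger_gap":0.088, "sx":-0.023, "sy":0.0695, "sz":0.19, "turn":0.188}, {"finger_gap":0.088, "sx":-0.023, "sy":0.0695, "sz":0.19, "turn":0.188}, {"finger_gap":0.088, "sx":-0.023, "sy":0.0695, "sz":0.19, "turn":0.188}, {"finger_gap":0.088, "sx":-0.023, "sy":0.0695, "sz":0.19, "turn":0.188}, {"finger_gap":0.088, "sx":-0.023, "sy":0.0695, "sz":0.19, "turn":0.188}])

```text
t: 3.28
eef_pos: [0.6384, 0.2458, 0.0385]
ee_rot: [3.141, 0.002, -2.938]
force: [0.0, 0.2, 1.6]
width: 0.0877
gripper_force: 0.0
```

Run:
```python
from h import *
go(.637,.2447,np.radians(101.55),.003)
im,T=snap('w3')
hsv=cv2.cvtColor(im,cv2.COLOR_BGR2HSV);m=cv2.inRange(hsv,(0,110,40),(14,255,255));c=max(cv2.findContours(m,0,1)[0],key=cv2.contourArea)
print('plate',cv2.minAreaRect(1000*ray('wrist',c[:,0],.008,T).astype(np.float32)),cv2.boundingRect(c))
```

```text
shift [ 0.0017 -0.0008  0.0355] turn 0.002 tcp [0.6384 0.2458 0.0385] q6 -2.02 t 3.28
plate ((632.1121826171875, 244.28543090820312), (51.15651321411133, 47.40190887451172), 11.646220207214355) (275, 218, 87, 88)
```

Emit:
nudge_tcp(increments=[{"finger_gap":0.07, "sx":0.0015, "sy":-0.001, "sz":0.02}, {"finger_gap":0.07, "sx":0.0015, "sy":-0.001, "sz":0.0355}, {"finger_gap":0.07, "sx":0.0015, "sy":-0.001, "sz":0.0355}, {"finger_gap":0.04, "sx":0.0015, "sy":-0.001, "sz":0.0355}, {"finger_gap":0.04, "sx":0.0015, "sy":-0.001, "sz":0.0355}, {"finger_gap":0.04, "sx":0.0015, "sy":-0.001, "sz":0.0355}, {"finger_gap":0.04, "sx":0.0015, "sy":-0.001, "sz":0.0355}, {"finger_gap":0.04, "sx":0.0015, "sy":-0.001, "sz":0.0355}, {"finger_gap":0.04, "sx":0.0015, "sy":-0.001, "sz":0.0355}, {"finger_gap":0.04, "sx":0.0015, "sy":-0.001, "sz":0.0355}], clamp_n=25)

```text
t: 4.17
eef_pos: [0.6367, 0.2457, 0.0026]
ee_rot: [3.141, 0.002, -2.937]
force: [-0.3, -0.1, 6.4]
width: 0.0477
gripper_force: 25.0
```

Run:
```python
from h import *
go(.5266,-.3805,np.radians(84.6),.08)
```

```text
shift [ 0.2347 -0.5908 -0.0782] turn 0.299 tcp [0.6367 0.2457 0.0026] q6 -2.02 t 4.17
```

Emit:
nudge_tcp(increments=[{"finger_gap":0.04, "sz":-0.04}, {"finger_gap":0.04, "sz":-0.08}, {"finger_gap":0.04, "sx":0.2347, "sy":-0.591, "sz":-0.08, "turn":0.299}, {"finger_gap":0.04, "sx":0.2347, "sy":-0.591, "sz":-0.08, "turn":0.299}, {"finger_gap":0.04, "sx":0.2347, "sy":-0.591, "sz":-0.08, "turn":0.299}, {"finger_gap":0.04, "sx":0.2347, "sy":-0.591, "sz":-0.08, "turn":0.299}, {"finger_gap":0.04, "sx":0.2347, "sy":-0.591, "sz":-0.08, "turn":0.299}, {"finger_gap":0.04, "sx":0.2347, "sy":-0.591, "sz":-0.08, "turn":0.299}, {"finger_gap":0.04, "sx":0.2347, "sy":-0.591, "sz":-0.08, "turn":0.299}, {"finger_gap":0.04, "sx":0.2347, "sy":-0.591, "sz":-0.08, "turn":0.299}, {"finger_gap":0.04, "sx":0.2347, "sy":-0.591, "sz":-0.08, "turn":0.299}, {"finger_gap":0.04, "sx":0.2347, "sy":-0.591, "sz":-0.08, "turn":0.299}, {"finger_gap":0.04, "sx":0.2347, "sy":-0.591, "sz":-0.08, "turn":0.299}, {"finger_gap":0.04, "sx":0.2347, "sy":-0.591, "sz":-0.08, "turn":0.299}, {"finger_gap":0.04, "sx":0.2347, "sy":-0.591, "sz":-0.08, "turn":0.299}, {"finger_gap":0.04, "sx":0.2347, "sy":-0.591, "sz":-0.08, "turn":0.299}, {"finger_gap":0.04, "sx":0.2347, "sy":-0.591, "sz":-0.08, "turn":0.299}, {"finger_gap":0.04, "sx":0.2347, "sy":-0.591, "sz":-0.08, "turn":0.299}, {"finger_gap":0.04, "sx":0.2347, "sy":-0.591, "sz":-0.08, "turn":0.299}, {"finger_gap":0.04, "sx":0.2347, "sy":-0.591, "sz":-0.08, "turn":0.299}])

```text
t: 5.83
eef_pos: [0.5248, -0.3818, 0.0806]
ee_rot: [3.141, -0.001, 3.044]
force: [0.3, 0.3, -0.8]
width: 0.0478
gripper_force: 25.0
```

Run:
```python
from h import *
im,T=snap('w4')
go(.5266,-.3805,np.radians(84.6),.0175)
```

```text
shift [-0.0013  0.0006  0.0633] turn -0.002 tcp [ 0.5252 -0.3809  0.0808] q6 -1.34 t 5.88
```

View pics/w4.png

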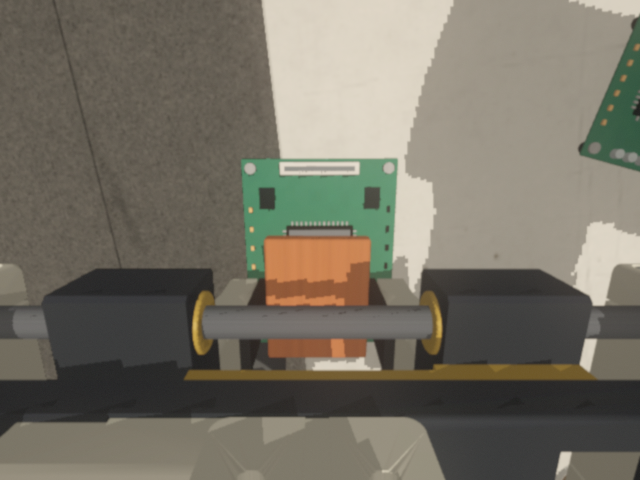

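The plate is held square and its middle column (318) matches the chip's (319). I'll check the offset along the other axis.

Run:
```python
from h import *
im=cv2.imread('pics/w4.png');T=np.load('pics/w4.npy');hsv=cv2.cvtColor(im,cv2.COLOR_BGR2HSV)
loc=lambda uv,z:((np.c_[ray('wrist',uv,z,T),[z]*len(uv)]-T[:3,3])@T[:3,:3])[:,:2].round(4)
m=cv2.inRange(hsv,(0,110,40),(14,255,255));g=cv2.inRange(hsv,(45,70,20),(95,255,255));g[:,420:]=0
r=lambda k,u:np.nonzero(k[:,u])[0].min()
for u in (285,318,350): print('plate',r(m,u),loc([[u,r(m,u)]],T[2,3]+.0055))
for u in (262,275,370,380): print('board',r(g,u),loc([[u,r(g,u)]],.008))
for v in (190,210): 
    k=np.nonzero(g[v])[0];print(loc([[k.min(),v],[k.max(),v]],.008))
for v in (260,): 
    k=np.nonzero(m[v])[0];print(loc([[k.min(),v],[k.max(),v]],T[2,3]+.0055))
```

```text
plate 236 [[ 0.0307 -0.0145]]
plate 237 [[0.0302 0.0001]]
plate 236 [[0.0307 0.0144]]
board 159 [[ 0.0619 -0.0352]]
board 159 [[ 0.0619 -0.027 ]]
board 160 [[0.0613 0.0334]]
board 160 [[0.0613 0.0398]]
[[ 0.0423 -0.0483]
 [ 0.0423  0.0497]]
[[ 0.0292 -0.0484]
 [ 0.0292  0.0498]]
[[ 0.0195 -0.0239]
 [ 0.0195  0.0232]]
```

Emit:
nudge_tcp(increments=[{"finger_gap":0.04, "sx":-0.0025, "sy":0.0005, "sz":0.03}, {"finger_gap":0.04, "sx":-0.0025, "sy":0.0005, "sz":0.05}, {"finger_gap":0.04, "sx":-0.0025, "sy":0.0005, "sz":0.06}, {"finger_gap":0.04, "sx":-0.0025, "sy":0.0005, "sz":0.0625}, {"finger_gap":0.04, "sx":-0.0025, "sy":0.0005, "sz":0.064}, {"finger_gap":0.04, "sx":-0.0025, "sy":0.0005, "sz":0.064}])

```text
t: 6.38
eef_pos: [0.529, -0.3806, 0.0178]
ee_rot: [-3.141, 0.001, 3.048]
force: [0.3, -0.6, -1.0]
width: 0.0475
gripper_force: 25.0
```

Emit:
nudge_tcp(increments=[{"finger_gap":0.07}, {"finger_gap":0.07}, {"finger_gap":0.07}, {"finger_gap":0.07}, {"finger_gap":0.07, "sz":-0.03}, {"finger_gap":0.088, "sz":-0.065}, {"finger_gap":0.088, "sx":-0.04, "sz":-0.1}, {"finger_gap":0.088, "sx":-0.08, "sz":-0.12}, {"finger_gap":0.088, "sx":-0.08, "sz":-0.12}, {"finger_gap":0.088, "sx":-0.08, "sz":-0.12}])

```text
t: 7.22
eef_pos: [0.6119, -0.3892, 0.1402]
ee_rot: [-3.139, 0.006, 3.048]
force: [0.9, -0.6, -0.7]
width: 0.087
gripper_force: 0.0
```

Run:
```python
from h import *
im,T=snap('w5');hsv=cv2.cvtColor(im,cv2.COLOR_BGR2HSV)
m=cv2.inRange(hsv,(0,110,40),(14,255,255));g=cv2.inRange(hsv,(45,60,10),(95,255,255));g[:,420:]=0;g=cv2.morphologyEx(g|m,cv2.MORPH_CLOSE,np.ones((5,5)))
for k,z in((m,.022),(g,.008)):
    c=max(cv2.findContours(k,0,1)[0],key=cv2.contourArea);print(cv2.boundingRect(c),cv2.minAreaRect(1000*ray('wrist',c[:,0],z,T).astype(np.float32)))
```

```text
(286, 85, 65, 85) ((529.967041015625, -381.3365783691406), (47.53473663330078, 59.37846374511719), 84.58424377441406)
(251, 33, 135, 175) ((527.1284790039062, -381.21820068359375), (99.0815200805664, 128.3790283203125), 84.56706237792969)
```

View pics/w5.png

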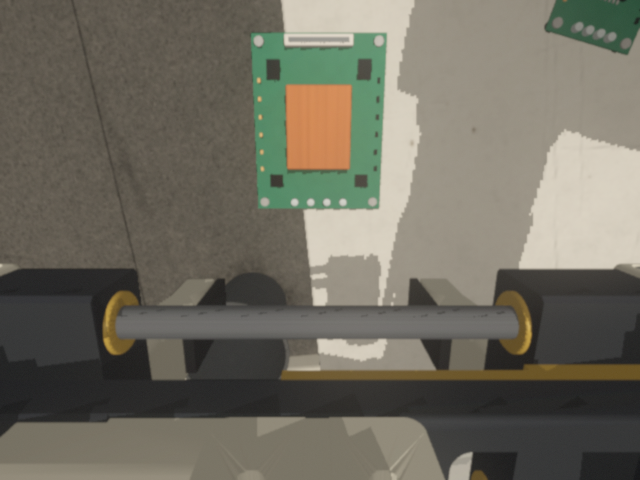

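The plate lies straight, but its centre (318,127) is about 2.7 mm too far in x relative to the board centre. I'll regrip it and shift it.

Emit:
nudge_tcp(increments=[{"finger_gap":0.07, "sx":0.04, "sz":0.02}, {"finger_gap":0.07, "sx":0.08, "sz":0.055}, {"finger_gap":0.07, "sx":0.08, "sz":0.09}, {"finger_gap":0.07, "sx":0.08, "sz":0.12}, {"finger_gap":0.07, "sx":0.08, "sz":0.12}, {"finger_gap":0.04, "sx":0.08, "sz":0.1205}, {"finger_gap":0.04, "sx":0.08, "sz":0.1205}, {"finger_gap":0.04, "sx":0.08, "sz":0.1205}, {"finger_gap":0.04, "sx":0.08, "sz":0.1205}, {"finger_gap":0.04, "sx":0.08, "sz":0.1205}, {"finger_gap":0.04, "sx":0.08, "sz":0.112}, {"finger_gap":0.04, "sx":0.0827, "sz":0.112}, {"finger_gap":0.04, "sx":0.0827, "sz":0.12}, {"finger_gap":0.04, "sx":0.0827, "sz":0.1205}, {"finger_gap":0.04, "sx":0.0827, "sz":0.1205}, {"finger_gap":0.07, "sx":0.0827, "sz":0.1205}, {"finger_gap":0.07, "sx":0.0827, "sz":0.1205}, {"finger_gap":0.07, "sx":0.0827, "sz":0.1205}])

```text
t: 8.77
eef_pos: [0.525, -0.3803, 0.0159]
ee_rot: [3.141, -0.001, 3.046]
force: [-0.5, 0.4, -0.0]
width: 0.0622
gripper_force: 0.0
```

Emit:
nudge_tcp(increments=[{"finger_gap":0.07}, {"finger_gap":0.07, "sz":-0.03}, {"finger_gap":0.088, "sz":-0.065}, {"finger_gap":0.088, "sx":-0.04, "sz":-0.1}, {"finger_gap":0.088, "sx":-0.08, "sz":-0.12}, {"finger_gap":0.088, "sx":-0.08, "sz":-0.12}, {"finger_gap":0.088, "sx":-0.08, "sz":-0.12}])

```text
t: 9.35
eef_pos: [0.609, -0.3888, 0.1387]
ee_rot: [-3.14, 0.004, 3.048]
force: [-0.9, 0.6, -0.9]
width: 0.0875
gripper_force: 0.0
```

Run:
```python
from h import *
im,T=snap('w6');hsv=cv2.cvtColor(im,cv2.COLOR_BGR2HSV)
m=cv2.inRange(hsv,(0,110,40),(14,255,255));g=cv2.inRange(hsv,(45,60,10),(95,255,255));g[:,420:]=0;g=cv2.morphologyEx(g|m,cv2.MORPH_CLOSE,np.ones((5,5)))
for k,z in((m,.022),(g,.008)):
    c=max(cv2.findContours(k,0,1)[0],key=cv2.contourArea);print(cv2.boundingRect(c),cv2.minAreaRect(1000*ray('wrist',c[:,0],z,T).astype(np.float32)))
go(.63,.13,np.radians(90),.15)
```

```text
(285, 84, 65, 85) ((526.2424926757812, -381.4766845703125), (47.462493896484375, 59.00823974609375), 84.61243438720703)
(250, 37, 136, 175) ((527.084716796875, -381.2353210449219), (99.07964324951172, 128.477294921875), 84.5718002319336)
shift [ 0.0257  0.518  -0.0133] turn -0.095 tcp [ 0.6067 -0.3881  0.1368] q6 -1.37 t 9.4
```

Run:
```python
from h import *
go(.45,.205,np.radians(202))
```

```text
shift [ 2.120e-01  5.757e-01 -4.000e-04] turn 1.092 tcp [ 0.6067 -0.3881  0.1368] q6 -1.37 t 9.4
```

Emit:
nudge_tcp(increments=[{"finger_gap":0.088, "sx":0.212, "sy":0.576, "turn":-2.05}, {"finger_gap":0.088, "sx":0.212, "sy":0.576, "turn":-2.05}, {"finger_gap":0.088, "sx":0.212, "sy":0.576, "turn":-2.05}, {"finger_gap":0.088, "sx":0.212, "sy":0.576, "turn":-2.05}, {"finger_gap":0.088, "sx":0.212, "sy":0.576, "turn":-2.05}, {"finger_gap":0.088, "sx":0.212, "sy":0.576, "turn":-2.05}, {"finger_gap":0.088, "sx":0.212, "sy":0.576, "turn":-2.05}, {"finger_gap":0.088, "sx":0.212, "sy":0.576, "turn":-2.05}, {"finger_gap":0.088, "sx":0.212, "sy":0.576, "turn":-2.05}, {"finger_gap":0.088, "sx":0.212, "sy":0.576, "turn":-2.05}, {"finger_gap":0.088, "sx":0.212, "sy":0.576, "turn":-2.05}, {"finger_gap":0.088, "sx":0.212, "sy":0.576, "turn":-2.05}, {"finger_gap":0.088, "sx":0.212, "sy":0.576, "turn":-2.05}, {"finger_gap":0.088, "sx":0.212, "sy":0.576, "turn":-2.05}, {"finger_gap":0.088, "sx":0.212, "sy":0.576, "turn":-2.05}, {"finger_gap":0.088, "sx":0.212, "sy":0.576, "turn":-2.05}, {"finger_gap":0.088, "sx":0.212, "sy":0.576, "turn":-2.05}, {"finger_gap":0.088, "sx":0.212, "sy":0.576, "turn":-2.05}, {"finger_gap":0.088, "sx":0.212, "sy":0.576, "turn":-2.05}, {"finger_gap":0.088, "sx":0.212, "sy":0.576, "turn":-2.05}])

```text
t: 11.07
eef_pos: [0.4485, 0.2046, 0.1361]
ee_rot: [3.141, -0.0, -1.19]
force: [-0.1, -0.5, -0.1]
width: 0.0878
gripper_force: 0.0
```

Run:
```python
from h import *
im,T=snap('w7')
go(.476,.14)
```

```text
shift [ 0.0702 -0.0013  0.    ] turn 0 tcp [0.4487 0.2046 0.1363] q6 -0.45 t 11.12
```

View pics/w7.png

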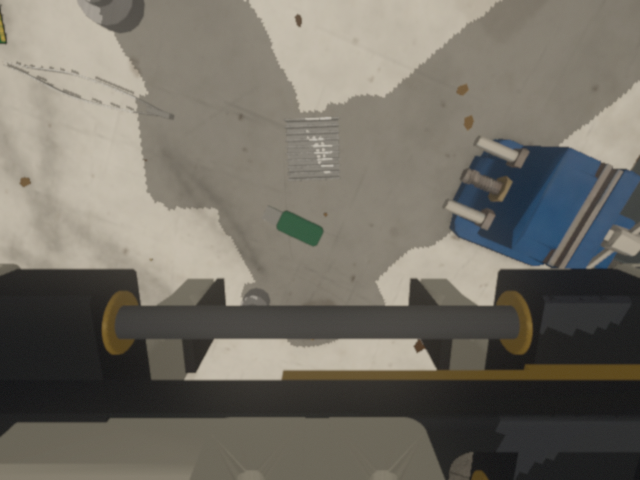

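The large heatsink is at about (313,148), fins nearly horizontal in the image. The vise rods end near (449,205), so I'll check their height too.

Run:
```python
from h import *
T=np.load('pics/w7.npy');im=cv2.imread('pics/w7.png')
for a,b in(((449,205),(240,336)),((480,142),(265,336)),((568,148),(276,351))):
    for z in(.03,.05,.07,.09): print(z,ray('wrist',a,z,T)[0].round(3),ray('top',b,z)[0].round(3))
o=cv2.resize(im[105:195,265:355],None,fx=6,fy=6,interpolation=cv2.INTER_CUBIC);o=cv2.convertScaleAbs(o,alpha=1.6)
cv2.imwrite('pics/z7.png',o)
```

```text
0.03 [0.367 0.141] [0.38  0.149]
0.05 [0.375 0.141] [0.38  0.145]
0.07 [0.383 0.141] [0.38  0.142]
0.09 [0.391 0.141] [0.38  0.138]
0.03 [0.367 0.092] [0.378 0.099]
0.05 [0.375 0.096] [0.379 0.096]
0.07 [0.383 0.1  ] [0.379 0.093]
0.09 [0.392 0.103] [0.379 0.091]
0.03 [0.306 0.072] [0.349 0.077]
0.05 [0.319 0.077] [0.349 0.075]
0.07 [0.332 0.083] [0.35  0.072]
0.09 [0.344 0.088] [0.351 0.07 ]
```

View pics/z7.png

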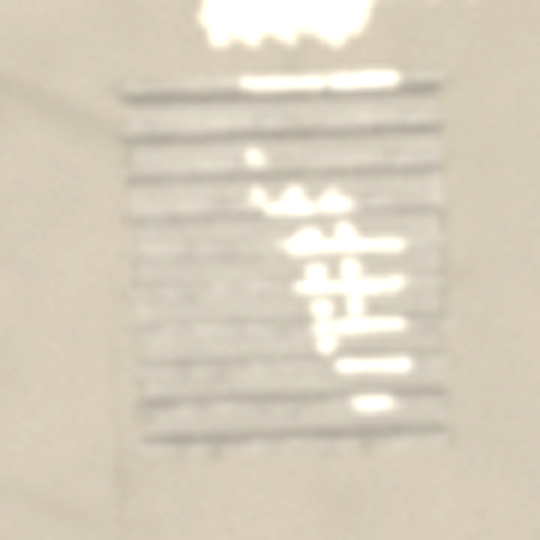

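Run:
```python
from h import *
T=np.load('pics/w7.npy')
c=ray('wrist',np.array([[124,86],[440,79],[446,434],[143,444]])/6+[265,105],.024,T)
print(c.mean(0),np.linalg.norm(c-np.roll(c,1,0),axis=1),[np.degrees(np.arctan2(*(c[j]-c[i])[::-1])).round(1) for i,j in((0,1),(3,2),(0,3),(1,2))])
e=c[1]+c[2]-c[0]-c[3];go(*c.mean(0),np.arctan2(e[1],e[0]),.010)
```

```text
[0.4769148  0.14137277] [0.04263437 0.03809231 0.04219531 0.03807218] [np.float64(-157.0), np.float64(-156.3), np.float64(113.8), np.float64(113.7)]
shift [ 0.0692 -0.0028  0.1263] turn -0.026 tcp [0.4487 0.2046 0.1363] q6 -0.45 t 11.12
```

Emit:
nudge_tcp(increments=[{"finger_gap":0.08, "sx":0.035, "sy":-0.003, "sz":0.02, "turn":-0.026}, {"finger_gap":0.08, "sx":0.069, "sy":-0.003, "sz":0.05, "turn":-0.026}, {"finger_gap":0.08, "sx":0.069, "sy":-0.003, "sz":0.08, "turn":-0.026}, {"finger_gap":0.08, "sx":0.069, "sy":-0.003, "sz":0.11, "turn":-0.026}, {"finger_gap":0.08, "sx":0.069, "sy":-0.003, "sz":0.126, "turn":-0.026}, {"finger_gap":0.08, "sx":0.069, "sy":-0.003, "sz":0.126, "turn":-0.026}, {"finger_gap":0.08, "sx":0.069, "sy":-0.003, "sz":0.126, "turn":-0.026}, {"finger_gap":0.03, "sx":0.069, "sy":-0.003, "sz":0.126, "turn":-0.026}, {"finger_gap":0.03, "sx":0.069, "sy":-0.003, "sz":0.126, "turn":-0.026}, {"finger_gap":0.03, "sx":0.069, "sy":-0.003, "sz":0.126, "turn":-0.026}, {"finger_gap":0.03, "sx":0.069, "sy":-0.003, "sz":0.126, "turn":-0.026}, {"finger_gap":0.03, "sx":0.069, "sy":-0.003, "sz":0.126, "turn":-0.026}, {"finger_gap":0.03, "sx":0.069, "sy":-0.003, "sz":0.126, "turn":-0.026}, {"finger_gap":0.03, "sx":0.069, "sy":-0.003, "sz":0.126, "turn":-0.026}, {"finger_gap":0.03, "sx":0.069, "sy":-0.003, "sz":0.126, "turn":-0.026}], clamp_n=25)

```text
t: 12.37
eef_pos: [0.4774, 0.1426, 0.0108]
ee_rot: [-3.141, 0.0, -1.161]
force: [-1.8, 0.9, 3.9]
width: 0.0394
gripper_force: 25.0
```

Emit:
nudge_tcp(increments=[{"finger_gap":0.03, "sz":-0.04}, {"finger_gap":0.03, "sz":-0.08}, {"finger_gap":0.03, "sz":-0.09}, {"finger_gap":0.03, "sz":-0.09}])

```text
t: 12.7
eef_pos: [0.4795, 0.1439, 0.104]
ee_rot: [-3.135, 0.001, -1.16]
force: [-0.3, 0.2, -2.3]
width: 0.0394
gripper_force: 25.0
```

Run:
```python
from h import *
go(.5262,-.3812,np.radians(174.6),.1)
```

```text
shift [0.5002 0.1668 0.0022] turn 0.505 tcp [0.4795 0.1439 0.104 ] q6 -0.28 t 12.7
```

Emit:
nudge_tcp(increments=[{"finger_gap":0.03, "sx":0.5, "sy":0.167, "turn":0.505}, {"finger_gap":0.03, "sx":0.5, "sy":0.167, "turn":0.505}, {"finger_gap":0.03, "sx":0.5, "sy":0.167, "turn":0.505}, {"finger_gap":0.03, "sx":0.5, "sy":0.167, "turn":0.505}, {"finger_gap":0.03, "sx":0.5, "sy":0.167, "turn":0.505}, {"finger_gap":0.03, "sx":0.5, "sy":0.167, "turn":0.505}, {"finger_gap":0.03, "sx":0.5, "sy":0.167, "turn":0.505}, {"finger_gap":0.03, "sx":0.5, "sy":0.167, "turn":0.505}, {"finger_gap":0.03, "sx":0.5, "sy":0.167, "turn":0.505}, {"finger_gap":0.03, "sx":0.5, "sy":0.167, "turn":0.505}, {"finger_gap":0.03, "sx":0.5, "sy":0.167, "turn":0.505}, {"finger_gap":0.03, "sx":0.5, "sy":0.167, "turn":0.505}, {"finger_gap":0.03, "sx":0.5, "sy":0.167, "turn":0.505}, {"finger_gap":0.03, "sx":0.5, "sy":0.167, "turn":0.505}, {"finger_gap":0.03, "sx":0.5, "sy":0.167, "turn":0.505}, {"finger_gap":0.03, "sx":0.5, "sy":0.167, "turn":0.505}, {"finger_gap":0.03, "sx":0.5, "sy":0.167, "turn":0.505}, {"finger_gap":0.03, "sx":0.5, "sy":0.167, "turn":0.505}])

```text
t: 14.2
eef_pos: [0.5236, -0.3814, 0.1004]
ee_rot: [3.141, 0.0, -1.664]
force: [1.2, 0.6, -1.0]
width: 0.0392
gripper_force: 25.0
```

Run:
```python
from h import *
im,T=snap('w8')
go(.5266,-.3812,np.radians(174.6),.034)
```

```text
shift [-0.0005 -0.0027  0.0667] turn 0.001 tcp [ 0.5239 -0.3815  0.1007] q6 0.24 t 14.25
```

View pics/w8.png

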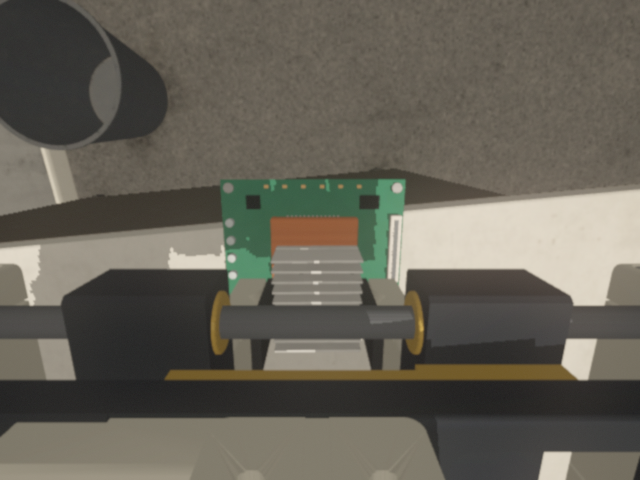

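The heatsink is held square (columns 272–362), with plate columns 271–358 and its near edge at row 218. Now the offsets in the tool frame.

Run:
```python
from h import *
im=cv2.imread('pics/w8.png');T=np.load('pics/w8.npy');hsv=cv2.cvtColor(im,cv2.COLOR_BGR2HSV);z0=T[2,3]
loc=lambda uv,z:((np.c_[ray('wrist',uv,z,T),[z]*len(uv)]-T[:3,3])@T[:3,:3])[:,:2].round(4)
m=cv2.inRange(hsv,(0,100,30),(16,255,255));g=cv2.inRange(hsv,(45,60,10),(95,255,255))
for u in(280,315,350): r=np.nonzero(m[:,u])[0].min();print('plate edge',r,loc([[u,r]],.022))
k=np.nonzero(m[228])[0];print('plate y',k.min(),k.max(),loc([[k.min(),228],[k.max()+1,228]],.022))
for u in(250,315,370): r=np.nonzero(g[:,u])[0].min();print('board edge',r,loc([[u,r]],.008))
print(im[236:266:1,330].mean(1).astype(int))
print('fin',loc([[315,246],[274,248],[360,248]],z0+.014))
k=np.nonzero(g[190])[0];print('board y',loc([[k.min(),190],[k.max()+1,190]],.008))
```

```text
plate edge 217 [[ 0.0244 -0.0255]]
plate edge 217 [[ 0.0244 -0.0017]]
plate edge 217 [[0.0244 0.022 ]]
plate y 271 357 [[ 0.0168 -0.0318]
 [ 0.0168  0.0277]]
board edge 180 [[ 0.0481 -0.0472]]
board edge 179 [[ 0.0488 -0.0018]]
board edge 179 [[0.0488 0.0367]]
[102 101 102 102 100  98  99 101 104 113 119 125 128 128 126 126 127 127
 127 128 127 127 129 132 141 150 145 129 120 119]
fin [[ 0.0293 -0.0012]
 [ 0.0284 -0.0186]
 [ 0.0284  0.0179]]
board y [[ 0.0411 -0.0687]
 [ 0.0411  0.0616]]
```

Emit:
nudge_tcp(increments=[{"finger_gap":0.03, "sx":-0.0005, "sy":-0.0027, "sz":0.03}, {"finger_gap":0.03, "sx":-0.0005, "sy":-0.0027, "sz":0.05}, {"finger_gap":0.03, "sx":-0.0005, "sy":-0.0027, "sz":0.06}, {"finger_gap":0.03, "sx":-0.0005, "sy":-0.0027, "sz":0.065}, {"finger_gap":0.03, "sx":-0.0005, "sy":-0.0027, "sz":0.0675}, {"finger_gap":0.03, "sx":-0.0005, "sy":-0.0027, "sz":0.0675}, {"finger_gap":0.03, "sx":-0.0005, "sy":-0.0027, "sz":0.0675}])

```text
t: 14.83
eef_pos: [0.5272, -0.3826, 0.0342]
ee_rot: [-3.14, -0.001, -1.665]
force: [-0.3, -0.8, -0.8]
width: 0.0396
gripper_force: 25.0
```

Emit:
nudge_tcp(increments=[{"finger_gap":0.06}, {"finger_gap":0.06}, {"finger_gap":0.06}, {"finger_gap":0.06}, {"finger_gap":0.06, "sz":-0.03}, {"finger_gap":0.06, "sz":-0.065}, {"finger_gap":0.06, "sx":-0.04, "sz":-0.1}, {"finger_gap":0.06, "sx":-0.06, "sz":-0.12}, {"finger_gap":0.06, "sx":-0.06, "sz":-0.12}, {"finger_gap":0.06, "sx":-0.06, "sz":-0.12}, {"finger_gap":0.06, "sx":-0.06, "sz":-0.12}, {"finger_gap":0.06, "sx":-0.06, "sz":-0.12}])

```text
t: 15.83
eef_pos: [0.5314, -0.3228, 0.1522]
ee_rot: [3.14, 0.0, -1.666]
force: [0.2, 0.1, -0.1]
width: 0.0601
gripper_force: 0.0
```

Run:
```python
from h import *
im,T=snap('w9');cv2.imwrite('pics/z9.png',cv2.resize(im[20:260,160:480],(800,600)))
go(.646,.097)
```

```text
shift [-0.429 -0.074  0.   ] turn 0 tcp [ 0.5313 -0.3229  0.1519] q6 0.14 t 15.88
```

View pics/z9.png

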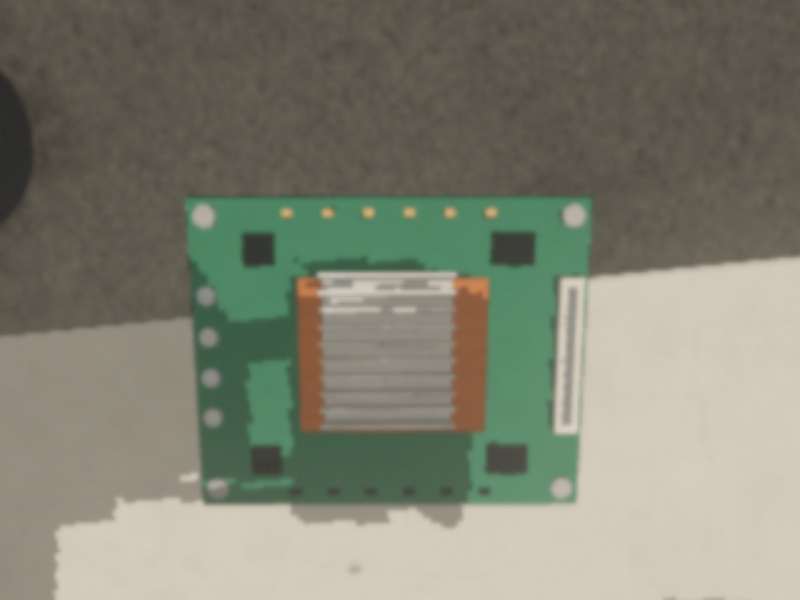

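The stack is flat and straight: heatsink columns 320–455, rows 272–430; plate columns 298–489; board columns 187–590 in the zoom. Now the centres.

Run:
```python
from h import *
T=np.load('pics/w9.npy')
f=lambda pts,z:((np.c_[ray('wrist',np.array(pts)/2.5+[160,20],z,T),[z]*len(pts)]-T[:3,3])@T[:3,:3])[:,:2]*1000
for n,p,z in(('HS',[(318,272),(457,272),(455,430),(322,430)],.046),('plate',[(297,278),(489,278),(486,431),(302,431)],.022),('board',[(186,198),(591,198),(577,503),(205,503)],.008)):
    q=f(p,z);print(n,q.mean(0).round(1),q.round(1).tolist())
```

```text
HS [60.5 -1.7] [[83.0, -21.6], [82.9, 18.0], [38.1, 18.2], [38.1, -21.3]]
plate [58.7 -0. ] [[82.5, -30.1], [82.4, 29.7], [35.0, 30.0], [35.0, -29.7]]
board [58.  -1.2] [[107.5, -66.2], [107.5, 63.0], [8.4, 63.8], [8.4, -65.5]]
```

The heatsink is about 2 mm off across the board, so I'll regrip it and correct.

Emit:
nudge_tcp(increments=[{"finger_gap":0.06, "sx":0.04, "sz":0.02}, {"finger_gap":0.06, "sx":0.06, "sz":0.055}, {"finger_gap":0.06, "sx":0.06, "sz":0.09}, {"finger_gap":0.06, "sx":0.06, "sz":0.11}, {"finger_gap":0.06, "sx":0.06, "sz":0.12}, {"finger_gap":0.06, "sx":0.06, "sz":0.12}, {"finger_gap":0.03, "sx":0.06, "sz":0.12}, {"finger_gap":0.03, "sx":0.06, "sz":0.12}, {"finger_gap":0.03, "sx":0.06, "sz":0.12}, {"finger_gap":0.03, "sx":0.06, "sz":0.12}, {"finger_gap":0.03, "sx":0.06, "sz":0.116}, {"finger_gap":0.03, "sx":0.058, "sz":0.116}, {"finger_gap":0.03, "sx":0.058, "sz":0.116}, {"finger_gap":0.03, "sx":0.058, "sz":0.119}, {"finger_gap":0.03, "sx":0.058, "sz":0.1205}, {"finger_gap":0.03, "sx":0.058, "sz":0.1205}, {"finger_gap":0.06, "sx":0.058, "sz":0.1205}, {"finger_gap":0.06, "sx":0.058, "sz":0.1205}, {"finger_gap":0.06, "sx":0.058, "sz":0.1205}, {"finger_gap":0.06, "sx":0.058, "sz":0.1205}])

```text
t: 17.55
eef_pos: [0.5264, -0.3803, 0.0322]
ee_rot: [3.141, 0.0, -1.666]
force: [-0.1, -0.0, -0.1]
width: 0.0582
gripper_force: 0.0
```

Emit:
nudge_tcp(increments=[{"finger_gap":0.06, "sz":-0.03}, {"finger_gap":0.06, "sz":-0.065}, {"finger_gap":0.06, "sx":-0.04, "sz":-0.1}, {"finger_gap":0.06, "sx":-0.06, "sz":-0.12}, {"finger_gap":0.06, "sx":-0.06, "sz":-0.12}, {"finger_gap":0.06, "sx":-0.06, "sz":-0.12}, {"finger_gap":0.06, "sx":-0.06, "sz":-0.12}])

```text
t: 18.13
eef_pos: [0.5321, -0.3203, 0.1523]
ee_rot: [3.142, 0.0, -1.665]
force: [-0.0, 0.4, -0.1]
width: 0.0598
gripper_force: 0.0
```

Run:
```python
from h import *
im,T=snap('w10');cv2.imwrite('pics/z10.png',cv2.resize(im[20:260,160:480],(800,600)))
hsv=cv2.cvtColor(im,cv2.COLOR_BGR2HSV);m=cv2.inRange(hsv,(0,100,40),(16,255,255));g=cv2.inRange(hsv,(45,60,10),(95,255,255))
r=np.nonzero(g[:,320])[0];print('green',r.min(),r.max(),'w9',*[np.nonzero(cv2.inRange(cv2.cvtColor(cv2.imread('pics/w9.png'),cv2.COLOR_BGR2HSV),(45,60,10),(95,255,255))[:,320])[0][i] for i in(0,-1)])
for n in('w9','w10'): print(cv2.imread(f'pics/{n}.png')[124:136,315:325].mean((1,2)).astype(int))
go(.646+.055,.097)
```

```text
green 95 216 w9 99 214
[ 84  76  74  77 120 172 176 157 158 153 143 157]
[ 77  74  76  92 137 173 165 147 143 139 143 167]
shift [-0.4318 -0.1289  0.    ] turn 0 tcp [ 0.5317 -0.3206  0.1516] q6 0.13 t 18.18
```

Run:
```python
from h import *
go(.652,.157)
```

```text
shift [-4.868e-01 -7.440e-02  1.000e-04] turn 0 tcp [ 0.5317 -0.3206  0.1516] q6 0.13 t 18.18
```

Emit:
nudge_tcp(increments=[{"finger_gap":0.07, "sx":-0.487, "sy":-0.075}, {"finger_gap":0.07, "sx":-0.487, "sy":-0.075}, {"finger_gap":0.07, "sx":-0.487, "sy":-0.075}, {"finger_gap":0.07, "sx":-0.487, "sy":-0.075}, {"finger_gap":0.07, "sx":-0.487, "sy":-0.075}, {"finger_gap":0.07, "sx":-0.487, "sy":-0.075}, {"finger_gap":0.07, "sx":-0.487, "sy":-0.075}, {"finger_gap":0.07, "sx":-0.487, "sy":-0.075}, {"finger_gap":0.07, "sx":-0.487, "sy":-0.075}, {"finger_gap":0.07, "sx":-0.487, "sy":-0.075}, {"finger_gap":0.07, "sx":-0.487, "sy":-0.075}, {"finger_gap":0.07, "sx":-0.487, "sy":-0.075}, {"finger_gap":0.07, "sx":-0.487, "sy":-0.075}, {"finger_gap":0.07, "sx":-0.487, "sy":-0.075}, {"finger_gap":0.07, "sx":-0.487, "sy":-0.075}, {"finger_gap":0.07, "sx":-0.487, "sy":-0.075}])

```text
t: 19.52
eef_pos: [0.6527, 0.1555, 0.1515]
ee_rot: [3.14, -0.001, -1.667]
force: [0.0, -0.9, 0.0]
width: 0.0701
gripper_force: 0.0
```

Run:
```python
from h import *
im,T=snap('w11')
a=np.array(proj([.646,.097,.018],T)).round().astype(int);x,y=a-[50,45];print(a)
o=np.zeros((600,800,3),np.uint8);o[:,:]=cv2.resize(im[max(y,0):max(y,0)+90,x:x+120],(800,600),interpolation=cv2.INTER_CUBIC);print(x,y);cv2.imwrite('pics/z11.png',o)
```

```text
[318 162]
268 117
```

View pics/z11.png

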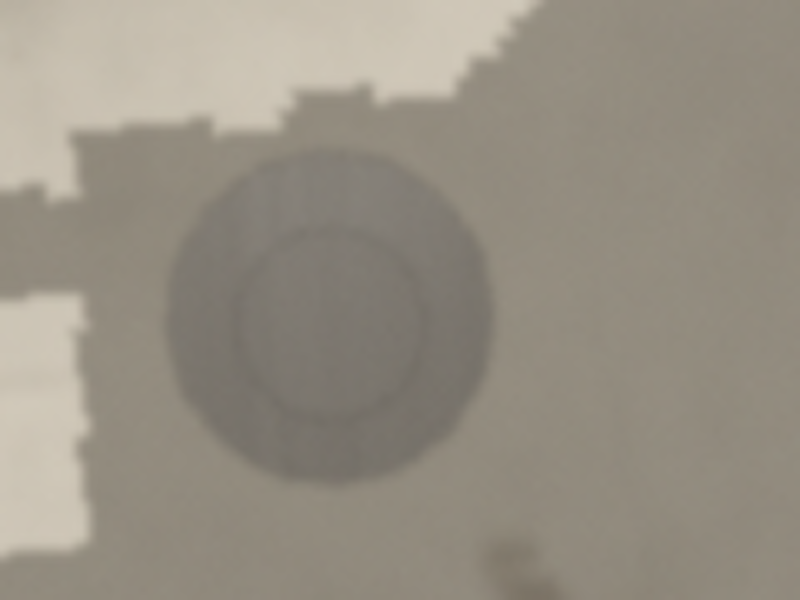

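The large weight appears as a circle centred at zoom (328,317), i.e. pixel (317.3,164.5).

Run:
```python
from h import *
T=np.load('pics/w11.npy');p=ray('wrist',(317.3,164.5),.018,T)[0];print(p,ray('wrist',(268+331/6.667,117+324/6.667),.032,T)[0]);go(*p,np.radians(174.6),.005)
```

```text
[0.6471036  0.09866043] [0.6468977  0.09895232]
shift [5.70e-02 1.00e-04 1.47e-01] turn -0.002 tcp [0.6529 0.1555 0.152 ] q6 -0.62 t 19.57
```

Emit:
nudge_tcp(increments=[{"finger_gap":0.07, "sx":0.04, "sz":0.01}, {"finger_gap":0.07, "sx":0.057, "sz":0.04}, {"finger_gap":0.07, "sx":0.057, "sz":0.08}, {"finger_gap":0.07, "sx":0.057, "sz":0.12}, {"finger_gap":0.07, "sx":0.057, "sz":0.147}, {"finger_gap":0.07, "sx":0.057, "sz":0.147}, {"finger_gap":0.07, "sx":0.057, "sz":0.147}, {"finger_gap":0.03, "sx":0.057, "sz":0.147}, {"finger_gap":0.03, "sx":0.057, "sz":0.147}, {"finger_gap":0.03, "sx":0.057, "sz":0.147}, {"finger_gap":0.03, "sx":0.057, "sz":0.147}, {"finger_gap":0.03, "sx":0.057, "sz":0.147}, {"finger_gap":0.03, "sx":0.057, "sz":0.147}], clamp_n=30)

```text
t: 20.65
eef_pos: [0.6476, 0.1004, 0.006]
ee_rot: [-3.141, 0.0, -1.666]
force: [-0.9, -0.1, 2.9]
width: 0.0391
gripper_force: 30.0
```

Emit:
nudge_tcp(increments=[{"finger_gap":0.03, "sz":-0.04}, {"finger_gap":0.03, "sz":-0.08}, {"finger_gap":0.03, "sz":-0.12}, {"finger_gap":0.03, "sz":-0.12}, {"finger_gap":0.03, "sz":-0.12}])

```text
t: 21.07
eef_pos: [0.6492, 0.1011, 0.1287]
ee_rot: [-3.137, 0.003, -1.666]
force: [0.2, -1.0, -4.0]
width: 0.0387
gripper_force: 30.0
```

Run:
```python
from h import *
go(.5264,-.3808,np.radians(174.6),.125)
```

```text
shift [0.4914 0.0766 0.0019] turn -0.001 tcp [0.6492 0.1011 0.1287] q6 -0.55 t 21.07
```

Emit:
nudge_tcp(increments=[{"finger_gap":0.03, "sx":0.491, "sy":0.076}, {"finger_gap":0.03, "sx":0.491, "sy":0.076}, {"finger_gap":0.03, "sx":0.491, "sy":0.076}, {"finger_gap":0.03, "sx":0.491, "sy":0.076}, {"finger_gap":0.03, "sx":0.491, "sy":0.076}, {"finger_gap":0.03, "sx":0.491, "sy":0.076}, {"finger_gap":0.03, "sx":0.491, "sy":0.076}, {"finger_gap":0.03, "sx":0.491, "sy":0.076}, {"finger_gap":0.03, "sx":0.491, "sy":0.076}, {"finger_gap":0.03, "sx":0.491, "sy":0.076}, {"finger_gap":0.03, "sx":0.491, "sy":0.076}, {"finger_gap":0.03, "sx":0.491, "sy":0.076}, {"finger_gap":0.03, "sx":0.491, "sy":0.076}, {"finger_gap":0.03, "sx":0.491, "sy":0.076}, {"finger_gap":0.03, "sx":0.491, "sy":0.076}, {"finger_gap":0.03, "sx":0.491, "sy":0.076}])

```text
t: 22.4
eef_pos: [0.5252, -0.3803, 0.1246]
ee_rot: [3.14, 0.001, -1.665]
force: [0.3, 0.8, -2.1]
width: 0.0391
gripper_force: 30.0
```

Run:
```python
from h import *
im,T=snap('w12')
go(.5264,-.3808,np.radians(174.6),.052)
cv2.imwrite('pics/z12.png',cv2.resize(im[150:300,220:420],(800,600),interpolation=cv2.INTER_CUBIC))
```

```text
shift [ 0.0007 -0.001   0.0729] turn 0.001 tcp [ 0.5255 -0.3801  0.1249] q6 0.23 t 22.45
```

View pics/z12.png

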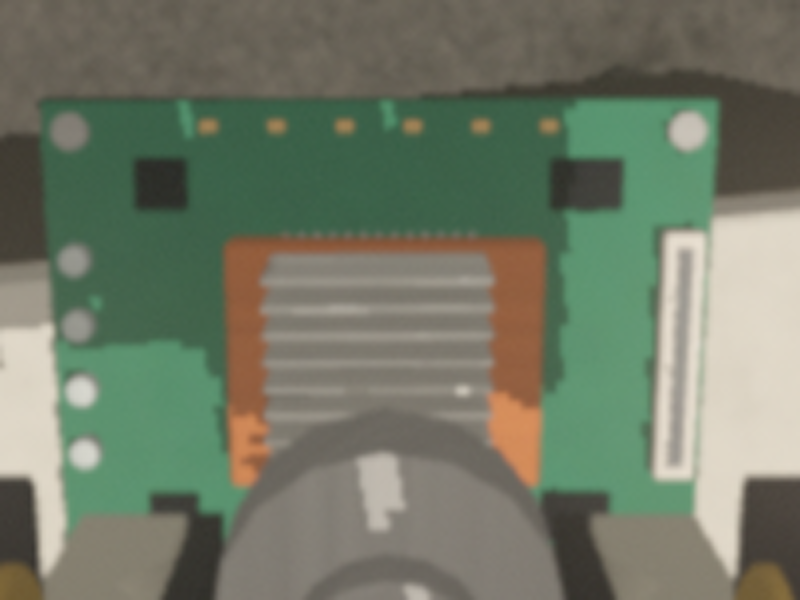

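The weight's lower front rim is at zoom (388,410), heatsink base front at row 253 with columns 268–490, plate front at row 238.

Run:
```python
from h import *
T=np.load('pics/w12.npy');z0=T[2,3]
f=lambda pts,z:(((np.c_[ray('wrist',np.array(pts)/4+[220,150],z,T),[z]*len(pts)]-T[:3,3])@T[:3,:3])[:,:2]*1000).round(1).tolist()
print('weight',f([(388,410)],z0-.006),'top rim y',f([(217,580),(562,580)],z0+.012))
print('HS base',f([(268,253),(490,253)],.022),'HS top front',f([(262,281),(493,281)],.046))
print('plate bot',f([(224,238),(545,238)],.014)); print('board',f([(42,99),(718,99)],.006))
```

```text
weight [[20.6, -0.4]] top rim y [[6.1, -19.4], [6.1, 19.0]]
HS base [[22.8, -22.7], [22.7, 18.7]] HS top front [[22.2, -21.8], [22.2, 17.5]]
plate bot [[24.3, -31.8], [24.2, 29.7]]
board [[49.9, -66.9], [49.9, 63.1]]
```

Emit:
nudge_tcp(increments=[{"finger_gap":0.03, "sx":-0.0005, "sy":-0.0017, "sz":0.03}, {"finger_gap":0.03, "sx":-0.0005, "sy":-0.0017, "sz":0.055}, {"finger_gap":0.03, "sx":-0.0005, "sy":-0.0017, "sz":0.066}, {"finger_gap":0.03, "sx":-0.0005, "sy":-0.0017, "sz":0.071}, {"finger_gap":0.03, "sx":-0.0005, "sy":-0.0017, "sz":0.073}, {"finger_gap":0.03, "sx":-0.0005, "sy":-0.0017, "sz":0.073}, {"finger_gap":0.03, "sx":-0.0005, "sy":-0.0017, "sz":0.073}])

```text
t: 23.03
eef_pos: [0.5282, -0.3811, 0.0539]
ee_rot: [-3.14, -0.001, -1.665]
force: [-0.2, -0.4, -0.9]
width: 0.0388
gripper_force: 30.0
```

Emit:
nudge_tcp(increments=[{"finger_gap":0.06}, {"finger_gap":0.06}, {"finger_gap":0.06}, {"finger_gap":0.06}, {"finger_gap":0.06, "sz":-0.03}, {"finger_gap":0.07, "sz":-0.065}, {"finger_gap":0.07, "sx":-0.04, "sz":-0.1}, {"finger_gap":0.07, "sx":-0.06, "sz":-0.1}, {"finger_gap":0.07, "sx":-0.06, "sz":-0.1}, {"finger_gap":0.07, "sx":-0.06, "sz":-0.1}, {"finger_gap":0.07, "sx":-0.06, "sz":-0.1}])

```text
t: 23.95
eef_pos: [0.5328, -0.3211, 0.1527]
ee_rot: [-3.141, -0.0, -1.665]
force: [1.0, -0.7, -0.3]
width: 0.0701
gripper_force: 0.0
```

Run:
```python
from h import *
im,T=snap('w13');cv2.imwrite('pics/z13.png',cv2.resize(im[20:260,160:480],(640,480)))
go(.632,-.075)
```

```text
shift [-0.2548 -0.0756 -0.    ] turn 0 tcp [ 0.5326 -0.3214  0.1522] q6 0.13 t 24.0
```

View pics/z13.png

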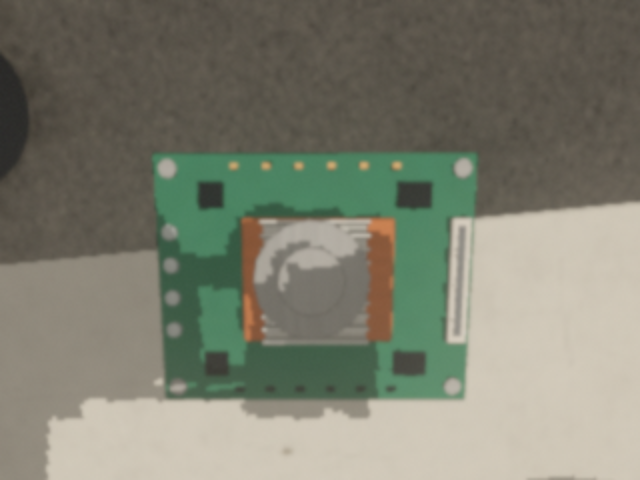

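The large stack is finished: the weight sits centred at zoom (312,282) on the heatsink. Now the small heatsink, numerically from here.

Add to h.py:
```python
def grey(im,P,T,z,rad=45,th=12):
    "contour of the neutral-grey blob near world point P -> minAreaRect in mm on plane z"
    u,v=np.array(proj([*P,z],T)).round().astype(int);b=cv2.GaussianBlur(im,(3,3),0).astype(int)
    m=((b[:,:,2]-b[:,:,0])<th).astype(np.uint8)*255;k=np.zeros_like(m);k[max(v-rad,0):v+rad,max(u-rad,0):u+rad]=255
    m=cv2.morphologyEx(cv2.morphologyEx(m&k,cv2.MORPH_CLOSE,np.ones((5,5))),cv2.MORPH_OPEN,np.ones((5,5)))
    for c in cv2.findContours(m,0,1)[0]:
        if cv2.contourArea(c)>250: print('blob',cv2.boundingRect(c),cv2.contourArea(c),cv2.minAreaRect(1000*ray('wrist',c[:,0],z,T).astype(np.float32)))
```

Run:
```python
from h import *
im=cv2.imread('pics/w2.png');T=np.load('pics/w2.npy')
c=ray('wrist',np.array([[134,25],[59,185],[211,290],[289,140]])/6+[62,88],.015,T)
print(c.mean(0),np.degrees(np.arctan2(*(c[0]-c[1])[::-1])),np.degrees(np.arctan2(*(c[3]-c[2])[::-1])),np.linalg.norm(c-np.roll(c,1,0),axis=1))
for th in(8,14,20): print(th);grey(im,(.632,-.075),T,.015,th=th)
print(im[100:130:6,70:115:6].tolist()[2])
```

```text
[ 0.63306519 -0.07335884] 168.4895083769775 167.34362152249835 [0.02852423 0.02952508 0.02790543 0.02876607]
8
14
blob (72, 93, 44, 43) 1138.0 ((631.864990234375, -71.241943359375), (36.050819396972656, 32.27821350097656), 75.50226593017578)
20
blob (70, 92, 48, 46) 1331.5 ((632.1488037109375, -71.30650329589844), (38.56504440307617, 34.938594818115234), 75.4525146484375)
[[156, 171, 178], [91, 96, 99], [106, 113, 114], [133, 141, 142], [148, 155, 156], [132, 140, 140], [98, 105, 107], [96, 103, 105]]
```

Run:
```python
from h import *
go(.6455,-.0145,np.radians(168))
```

```text
shift [-0.3163 -0.0833 -0.    ] turn 0.114 tcp [ 0.5326 -0.3214  0.1522] q6 0.13 t 24.0
```

Emit:
nudge_tcp(increments=[{"finger_gap":0.07, "sx":-0.317, "sy":-0.083, "turn":0.115}, {"finger_gap":0.07, "sx":-0.317, "sy":-0.083, "turn":0.115}, {"finger_gap":0.07, "sx":-0.317, "sy":-0.083, "turn":0.115}, {"finger_gap":0.07, "sx":-0.317, "sy":-0.083, "turn":0.115}, {"finger_gap":0.07, "sx":-0.317, "sy":-0.083, "turn":0.115}, {"finger_gap":0.07, "sx":-0.317, "sy":-0.083, "turn":0.115}, {"finger_gap":0.07, "sx":-0.317, "sy":-0.083, "turn":0.115}, {"finger_gap":0.07, "sx":-0.317, "sy":-0.083, "turn":0.115}, {"finger_gap":0.07, "sx":-0.317, "sy":-0.083, "turn":0.115}, {"finger_gap":0.07, "sx":-0.317, "sy":-0.083, "turn":0.115}, {"finger_gap":0.07, "sx":-0.317, "sy":-0.083, "turn":0.115}, {"finger_gap":0.07, "sx":-0.317, "sy":-0.083, "turn":0.115}])

```text
t: 25.0
eef_pos: [0.6451, -0.0149, 0.1519]
ee_rot: [3.14, -0.001, -1.782]
force: [-0.1, -0.7, 0.2]
width: 0.0701
gripper_force: 0.0
```

Run:
```python
from h import *
im,T=snap('w14');print(T[:3,3])
for th in(8,12,16,20): print(th);grey(im,(.633,-.073),T,.015,th=th)
```

```text
[ 0.64512732 -0.01490391  0.15189982]
8
12
blob (298, 142, 36, 38) 1227.0 ((633.9172973632812, -73.88373565673828), (29.340282440185547, 28.514795303344727), 77.09650421142578)
16
blob (297, 141, 39, 40) 1380.5 ((633.7299194335938, -74.02552795410156), (30.943359375, 30.339406967163086), 75.40512084960938)
20
blob (272, 140, 90, 66) 4838.0 ((634.8356323242188, -63.72036361694336), (52.3509407043457, 73.66020202636719), 77.86280822753906)
```

Run:
```python
from h import *
go(.6338,-.0740,np.radians(167),.005)
print(ray('top',[(325,177),(345,177)],.01))
```

```text
shift [ 0.06   -0.0014  0.1472] turn 0.015 tcp [ 0.6451 -0.015   0.1522] q6 -0.49 t 25.05
[[ 0.70738297 -0.02806882]
 [ 0.70602399 -0.07057877]]
```

Emit:
nudge_tcp(increments=[{"finger_gap":0.046, "sx":0.04, "sy":-0.0014, "turn":0.015}, {"finger_gap":0.046, "sx":0.06, "sy":-0.0014, "sz":0.02, "turn":0.015}, {"finger_gap":0.046, "sx":0.06, "sy":-0.0014, "sz":0.06, "turn":0.015}, {"finger_gap":0.046, "sx":0.06, "sy":-0.0014, "sz":0.1, "turn":0.015}, {"finger_gap":0.046, "sx":0.06, "sy":-0.0014, "sz":0.13, "turn":0.015}, {"finger_gap":0.046, "sx":0.06, "sy":-0.0014, "sz":0.147, "turn":0.015}, {"finger_gap":0.046, "sx":0.06, "sy":-0.0014, "sz":0.147, "turn":0.015}, {"finger_gap":0.046, "sx":0.06, "sy":-0.0014, "sz":0.147, "turn":0.015}, {"finger_gap":0.02, "sx":0.06, "sy":-0.0014, "sz":0.147, "turn":0.015}, {"finger_gap":0.02, "sx":0.06, "sy":-0.0014, "sz":0.147, "turn":0.015}, {"finger_gap":0.02, "sx":0.06, "sy":-0.0014, "sz":0.147, "turn":0.015}, {"finger_gap":0.02, "sx":0.06, "sy":-0.0014, "sz":0.147, "turn":0.015}, {"finger_gap":0.02, "sx":0.06, "sy":-0.0014, "sz":0.147, "turn":0.015}], clamp_n=20)

```text
t: 26.13
eef_pos: [0.6348, -0.0726, 0.0065]
ee_rot: [-3.14, 0.0, -1.796]
force: [-0.6, -1.2, 5.1]
width: 0.0294
gripper_force: 20.0
```

Emit:
nudge_tcp(increments=[{"finger_gap":0.02, "sz":-0.04}, {"finger_gap":0.02, "sz":-0.08}, {"finger_gap":0.02, "sz":-0.08}, {"finger_gap":0.02, "sz":-0.08}])

```text
t: 26.47
eef_pos: [0.6365, -0.072, 0.0889]
ee_rot: [-3.136, 0.002, -1.795]
force: [-0.1, 0.9, -1.0]
width: 0.0294
gripper_force: 20.0
```

Run:
```python
from h import *
go(.4478,-.1655,np.radians(159.2),.085)
```

```text
shift [0.1332 0.1631 0.0026] turn 0.138 tcp [ 0.6365 -0.072   0.0889] q6 -0.42 t 26.47
```

Emit:
nudge_tcp(increments=[{"finger_gap":0.02, "sx":0.132, "sy":0.162, "turn":0.138}, {"finger_gap":0.02, "sx":0.132, "sy":0.162, "turn":0.138}, {"finger_gap":0.02, "sx":0.132, "sy":0.162, "turn":0.138}, {"finger_gap":0.02, "sx":0.132, "sy":0.162, "turn":0.138}, {"finger_gap":0.02, "sx":0.132, "sy":0.162, "turn":0.138}, {"finger_gap":0.02, "sx":0.132, "sy":0.162, "turn":0.138}, {"finger_gap":0.02, "sx":0.132, "sy":0.162, "turn":0.138}, {"finger_gap":0.02, "sx":0.132, "sy":0.162, "turn":0.138}, {"finger_gap":0.02, "sx":0.132, "sy":0.162, "turn":0.138}, {"finger_gap":0.02, "sx":0.132, "sy":0.162, "turn":0.138}])

```text
t: 27.3
eef_pos: [0.4479, -0.1646, 0.0853]
ee_rot: [3.141, -0.0, -1.933]
force: [1.1, 0.1, -0.8]
width: 0.0291
gripper_force: 20.0
```

Run:
```python
from h import *
im,T=snap('w15');z0=T[2,3];print(T[:3,3])
go(.4478,-.1655,np.radians(159.2),.0205)
hsv=cv2.cvtColor(im,cv2.COLOR_BGR2HSV);g=cv2.inRange(hsv,(45,60,10),(95,255,255));g[:,:200]=0;g[:,440:]=0
loc=lambda uv,z:(((np.c_[ray('wrist',uv,z,T),[z]*len(uv)]-T[:3,3])@T[:3,:3])[:,:2]*1000).round(1).tolist()
for u in(275,300,320,340): 
    k=np.nonzero(g[:,u])[0];print(u,k.min(),loc([[u,k.min()]],.007))
for v in(215,225,235,245):
    k=np.nonzero(g[v])[0]
    if len(k):print(v,k.min(),k.max(),loc([[k.min(),v],[k.max()+1,v]],.008))
for u in(316,):print(im[200:275,u-2:u+3].mean(1).astype(int).tolist())
```

```text
[ 0.44788481 -0.1646113   0.08526631]
shift [ 0.0008 -0.0004  0.0647] turn 0.001 tcp [ 0.4478 -0.1646  0.0852] q6 -0.42 t 27.35
275 206 [[31.8, -28.7]]
300 206 [[31.8, -11.9]]
320 205 [[32.5, 1.6]]
340 205 [[32.5, 15.0]]
215 269 379 [[25.9, -32.8], [25.9, 42.0]]
225 256 379 [[19.0, -41.9], [19.0, 42.3]]
235 257 365 [[12.0, -41.5], [12.0, 33.1]]
245 257 365 [[4.9, -41.8], [4.9, 33.3]]
[[157, 172, 179], [163, 179, 186], [157, 172, 179], [139, 154, 159], [112, 129, 123], [90, 114, 88], [85, 110, 76], [82, 106, 73], [79, 103, 72], [78, 102, 72], [82, 107, 76], [87, 114, 81], [86, 113, 80], [79, 104, 74], [73, 95, 68], [72, 92, 66], [71, 93, 65], [72, 92, 65], [71, 92, 64], [71, 92, 64], [71, 92, 64], [70, 91, 63], [70, 91, 63], [70, 91, 63], [70, 92, 63], [70, 91, 62], [70, 91, 62], [69, 91, 61], [70, 91, 62], [72, 92, 66], [80, 97, 80], [86, 101, 87], [86, 100, 88], [76, 89, 79], [59, 68, 62], [46, 51, 49], [43, 47, 47], [52, 56, 56], [69, 74, 75], [81, 85, 86], [82, 88, 89], [83, 88, 89], [84, 88, 89], [84, 88, 89], [83, 88, 89], [83, 88, 89], [83, 88, 88], [83, 88, 89], [83, 88, 88], [83, 88, 88], [82, 87, 88], [82, 88, 88], [82, 87, 89], [82, 88, 89], [81, 87, 88], [82, 88, 88], [82, 87, 88], [82, 87, 88], [82, 87, 88], [82, 87, 88], [84, 89, 90], [90, 96, 96], [99, 104, 105], [103, 109, 109], [103, 110, 109], [104, 110, 109], [103, 110, 109], [103, 110, 109], [103, 110, 109], [104, 111, 110], [106, 112, 112], [113, 119, 119], [122, 129, 129], [126, 133, 133], [126, 134, 134]]
```

Emit:
nudge_tcp(increments=[{"finger_gap":0.02, "sx":-0.0012, "sz":0.03}, {"finger_gap":0.02, "sx":-0.0012, "sz":0.05}, {"finger_gap":0.02, "sx":-0.0012, "sz":0.06}, {"finger_gap":0.02, "sx":-0.0012, "sz":0.063}, {"finger_gap":0.02, "sx":-0.0012, "sz":0.065}, {"finger_gap":0.02, "sx":-0.0012, "sz":0.065}, {"finger_gap":0.02, "sx":-0.0012, "sz":0.065}, {"finger_gap":0.02, "sx":-0.0012, "sz":0.065}])

```text
t: 28.02
eef_pos: [0.4483, -0.1637, 0.021]
ee_rot: [-3.141, 0.0, -1.933]
force: [-1.0, -0.9, -0.3]
width: 0.0291
gripper_force: 20.0
```

Emit:
nudge_tcp(increments=[{"finger_gap":0.046}, {"finger_gap":0.046}, {"finger_gap":0.046}, {"finger_gap":0.046}, {"finger_gap":0.05, "sz":-0.03}, {"finger_gap":0.05, "sz":-0.065}, {"finger_gap":0.05, "sx":-0.04, "sz":-0.1}, {"finger_gap":0.05, "sx":-0.06, "sz":-0.13}, {"finger_gap":0.05, "sx":-0.06, "sz":-0.13}, {"finger_gap":0.05, "sx":-0.06, "sz":-0.13}, {"finger_gap":0.05, "sx":-0.06, "sz":-0.13}, {"finger_gap":0.05, "sx":-0.06, "sz":-0.13}])

```text
t: 29.02
eef_pos: [0.4677, -0.1081, 0.1494]
ee_rot: [3.14, -0.001, -1.934]
force: [-0.7, -0.6, -0.6]
width: 0.05
gripper_force: 0.0
```

Run:
```python
from h import *
im,T=snap('w16');print(T[:3,3])
hsv=cv2.cvtColor(im,cv2.COLOR_BGR2HSV);g=cv2.inRange(hsv,(45,60,10),(95,255,255));g[:,:200]=0;g[:,440:]=0;g[265:]=0
g=cv2.morphologyEx(g,cv2.MORPH_CLOSE,np.ones((3,3)))
c=max(cv2.findContours(g,0,1)[0],key=cv2.contourArea);r=cv2.minAreaRect(1000*ray('wrist',c[:,0],.008,T).astype(np.float32));print('SB',r,cv2.boundingRect(c))
bx=np.zeros_like(g);cv2.drawContours(bx,[c],-1,255,-1);ins=cv2.erode(bx,np.ones((17,17)))&~g
for k in cv2.findContours(ins,0,1)[0]:
    if cv2.contourArea(k)>150: print('in',cv2.boundingRect(k),cv2.contourArea(k),cv2.minAreaRect(1000*ray('wrist',k[:,0],.029,T).astype(np.float32)))
```

```text
[ 0.46768562 -0.10812199  0.14944921]
SB ((447.5469665527344, -165.1033935546875), (64.08090209960938, 84.14038848876953), 69.99681854248047) (263, 118, 105, 82)
in (294, 140, 42, 43) 1687.0 ((448.43353271484375, -164.83685302734375), (31.426082611083984, 31.716245651245117), 69.15635681152344)
```

Run:
```python
from h import *
go(.496,.332)
```

```text
shift [-4.216e-01  1.301e-01 -1.000e-04] turn 0 tcp [ 0.4676 -0.1083  0.1493] q6 -0.55 t 29.07
```

Emit:
nudge_tcp(increments=[{"finger_gap":0.05, "sx":-0.421, "sy":0.13}, {"finger_gap":0.05, "sx":-0.421, "sy":0.13}, {"finger_gap":0.05, "sx":-0.421, "sy":0.13}, {"finger_gap":0.05, "sx":-0.421, "sy":0.13}, {"finger_gap":0.05, "sx":-0.421, "sy":0.13}, {"finger_gap":0.05, "sx":-0.421, "sy":0.13}, {"finger_gap":0.05, "sx":-0.421, "sy":0.13}, {"finger_gap":0.05, "sx":-0.421, "sy":0.13}, {"finger_gap":0.05, "sx":-0.421, "sy":0.13}, {"finger_gap":0.05, "sx":-0.421, "sy":0.13}, {"finger_gap":0.05, "sx":-0.421, "sy":0.13}, {"finger_gap":0.05, "sx":-0.421, "sy":0.13}, {"finger_gap":0.05, "sx":-0.421, "sy":0.13}, {"finger_gap":0.05, "sx":-0.421, "sy":0.13}, {"finger_gap":0.05, "sx":-0.421, "sy":0.13}])

```text
t: 30.32
eef_pos: [0.4966, 0.3304, 0.1498]
ee_rot: [3.141, -0.002, -1.935]
force: [-0.2, 0.1, 0.2]
width: 0.0497
gripper_force: 0.0
```

Run:
```python
from h import *
im,T=snap('w17');print(T[:3,3])
for th in(8,12,16,20): print(th);grey(im,(.475,.276),T,.018,th=th)
u,v=np.array(proj([.475,.276,.018],T)).astype(int);G=cv2.medianBlur(cv2.cvtColor(im,cv2.COLOR_BGR2GRAY),3)[v-50:v+50,u-50:u+50]
C=cv2.HoughCircles(cv2.resize(G,None,fx=4,fy=4),cv2.HOUGH_GRADIENT,1.5,40,param1=60,param2=30,minRadius=25,maxRadius=85)
if C is not None:
    for x,y,r in C[0][:5]: print('circ',(x/4+u-50).round(1),(y/4+v-50).round(1),r/4,ray('wrist',(x/4+u-50,y/4+v-50),.018,T)[0])
```

```text
[0.49661481 0.33042076 0.1497952 ]
8
12
16
blob (307, 155, 27, 29) 592.0 ((475.6662902832031, 281.17230224609375), (22.046463012695312, 20.945171356201172), 69.11707305908203)
20
blob (278, 118, 85, 84) 3879.5 ((473.525390625, 274.9190979003906), (64.53868103027344, 66.070556640625), 69.11567687988281)
```

Run:
```python
from h import *
print(ray('wrist',(493.8,101.2),.031,np.load('pics/w2.npy')))
im=cv2.imread('pics/w17.png');T=np.load('pics/w17.npy')
b=cv2.GaussianBlur(im,(3,3),0).astype(int)
print('col',[(v,int(b[v,320].mean()),b[v,320,2]-b[v,320,0]) for v in range(142,196,2)])
for v in(163,170,177):print('row',v,[(u,int(b[v,u].mean()),b[v,u,2]-b[v,u,0]) for u in range(298,344,2)])
m=cv2.inRange(b[:,:,2]-b[:,:,0],-50,17)
for t in(14,16,17,18,19):
    m=((b[:,:,2]-b[:,:,0])<t).astype(np.uint8)*255;m[:140]=0;m[200:]=0;m[:,:295]=0;m[:,345:]=0;m=cv2.morphologyEx(m,cv2.MORPH_OPEN,np.ones((3,3)))
    c=max(cv2.findContours(m,0,1)[0],key=cv2.contourArea);(x,y),r=cv2.minEnclosingCircle(c);print(t,x,y,r,cv2.boundingRect(c),ray('wrist',(x,y),.018,T))
```

```text
[[0.47596718 0.28142489]]
col [(142, 125, np.int64(21)), (144, 126, np.int64(20)), (146, 125, np.int64(19)), (148, 125, np.int64(20)), (150, 125, np.int64(20)), (152, 124, np.int64(20)), (154, 116, np.int64(16)), (156, 116, np.int64(13)), (158, 117, np.int64(13)), (160, 112, np.int64(13)), (162, 113, np.int64(13)), (164, 114, np.int64(13)), (166, 113, np.int64(13)), (168, 112, np.int64(12)), (170, 111, np.int64(13)), (172, 111, np.int64(12)), (174, 111, np.int64(13)), (176, 110, np.int64(13)), (178, 109, np.int64(13)), (180, 106, np.int64(13)), (182, 108, np.int64(14)), (184, 122, np.int64(18)), (186, 130, np.int64(19)), (188, 131, np.int64(20)), (190, 131, np.int64(20)), (192, 131, np.int64(20)), (194, 131, np.int64(20))]
row 163 [(298, 125, np.int64(20)), (300, 126, np.int64(21)), (302, 127, np.int64(20)), (304, 126, np.int64(21)), (306, 120, np.int64(18)), (308, 111, np.int64(14)), (310, 111, np.int64(12)), (312, 110, np.int64(12)), (314, 108, np.int64(12)), (316, 113, np.int64(13)), (318, 115, np.int64(13)), (320, 113, np.int64(14)), (322, 114, np.int64(13)), (324, 112, np.int64(
[... 1216 characters left out ...]
)), (326, 108, np.int64(13)), (328, 108, np.int64(13)), (330, 109, np.int64(13)), (332, 117, np.int64(17)), (334, 127, np.int64(20)), (336, 128, np.int64(20)), (338, 128, np.int64(20)), (340, 127, np.int64(20)), (342, 127, np.int64(20))]
14 319.5 168.84616088867188 13.611634254455566 (308, 156, 25, 27) [[0.47596418 0.28081334]]
16 319.65625 168.8125 14.57630729675293 (306, 155, 28, 29) [[0.47583756 0.28083329]]
17 320.0 169.0 14.866168975830078 (306, 155, 29, 29) [[0.47563195 0.28106971]]
18 319.67340087890625 168.95953369140625 15.404052734375 (306, 154, 29, 31) [[0.47586572 0.28094642]]
19 319.97393798828125 168.81753540039062 15.976556777954102 (305, 154, 31, 31) [[0.47560062 0.28092793]]
```

Run:
```python
from h import *
go(.4758,.2808,None,.005)
```

```text
shift [0.0538 0.0018 0.1452] turn 0 tcp [0.4968 0.3305 0.1502] q6 -1.28 t 30.37
```

Emit:
nudge_tcp(increments=[{"finger_gap":0.05, "sx":0.03, "sy":0.0015, "sz":0.02}, {"finger_gap":0.05, "sx":0.054, "sy":0.0017, "sz":0.05}, {"finger_gap":0.05, "sx":0.054, "sy":0.0017, "sz":0.09}, {"finger_gap":0.05, "sx":0.054, "sy":0.0017, "sz":0.125}, {"finger_gap":0.05, "sx":0.054, "sy":0.0017, "sz":0.145}, {"finger_gap":0.05, "sx":0.054, "sy":0.0017, "sz":0.145}, {"finger_gap":0.05, "sx":0.054, "sy":0.0017, "sz":0.145}, {"finger_gap":0.05, "sx":0.054, "sy":0.0017, "sz":0.145}])

```text
t: 31.03
eef_pos: [0.4767, 0.2822, 0.0069]
ee_rot: [-3.141, 0.001, -1.934]
force: [-0.4, 0.3, -0.1]
width: 0.05
gripper_force: 0.0
```

Run:
```python
from h import *
go(.4758,.2808,None,.005)
```

```text
shift [0.0016 0.0004 0.0019] turn 0 tcp [0.4767 0.2822 0.0069] q6 -1.25 t 31.03
```

Emit:
nudge_tcp(increments=[{"finger_gap":0.05, "sx":0.001}, {"finger_gap":0.015, "sx":0.001}, {"finger_gap":0.015, "sx":0.001}, {"finger_gap":0.015, "sx":0.001}, {"finger_gap":0.015, "sx":0.001}, {"finger_gap":0.015, "sx":0.001}, {"finger_gap":0.015, "sx":0.001}], clamp_n=20)

```text
t: 31.62
eef_pos: [0.4757, 0.2813, 0.0059]
ee_rot: [-3.141, 0.0, -1.934]
force: [-1.2, -0.2, 3.8]
width: 0.0231
gripper_force: 20.0
```

Emit:
nudge_tcp(increments=[{"finger_gap":0.015, "sz":-0.04}, {"finger_gap":0.015, "sz":-0.08}, {"finger_gap":0.015, "sz":-0.1}, {"finger_gap":0.015, "sz":-0.1}, {"finger_gap":0.015, "sz":-0.1}, {"finger_gap":0.015, "sz":-0.1}])

```text
t: 32.12
eef_pos: [0.4751, 0.2807, 0.105]
ee_rot: [3.141, -0.001, -1.934]
force: [-0.8, -1.1, -1.0]
width: 0.0229
gripper_force: 20.0
```

Run:
```python
from h import *
go(.448,-.165,None,.105)
```

```text
shift [ 4.263e-01 -1.331e-01  2.000e-04] turn 0 tcp [0.4751 0.2807 0.105 ] q6 -1.25 t 32.12
```

Emit:
nudge_tcp(increments=[{"finger_gap":0.015, "sx":0.426, "sy":-0.133}, {"finger_gap":0.015, "sx":0.426, "sy":-0.133}, {"finger_gap":0.015, "sx":0.426, "sy":-0.133}, {"finger_gap":0.015, "sx":0.426, "sy":-0.133}, {"finger_gap":0.015, "sx":0.426, "sy":-0.133}, {"finger_gap":0.015, "sx":0.426, "sy":-0.133}, {"finger_gap":0.015, "sx":0.426, "sy":-0.133}, {"finger_gap":0.015, "sx":0.426, "sy":-0.133}, {"finger_gap":0.015, "sx":0.426, "sy":-0.133}, {"finger_gap":0.015, "sx":0.426, "sy":-0.133}, {"finger_gap":0.015, "sx":0.426, "sy":-0.133}, {"finger_gap":0.015, "sx":0.426, "sy":-0.133}, {"finger_gap":0.015, "sx":0.426, "sy":-0.133}, {"finger_gap":0.015, "sx":0.426, "sy":-0.133}, {"finger_gap":0.015, "sx":0.426, "sy":-0.133}, {"finger_gap":0.015, "sx":0.426, "sy":-0.133}])

```text
t: 33.45
eef_pos: [0.4487, -0.1634, 0.1052]
ee_rot: [3.141, -0.0, -1.932]
force: [-0.5, 0.5, -1.0]
width: 0.0227
gripper_force: 20.0
```

Run:
```python
from h import *
im,T=snap('w18');z0=T[2,3];print(T[:3,3]);go(.448,-.165,None,.035)
hsv=cv2.cvtColor(im,cv2.COLOR_BGR2HSV);g=cv2.inRange(hsv,(45,60,10),(95,255,255));g[:,:200]=0;g[:,440:]=0
loc=lambda uv,z:(((np.c_[ray('wrist',uv,z,T),[z]*len(uv)]-T[:3,3])@T[:3,:3])[:,:2]*1000).round(1).tolist()
print('edge',[(np.nonzero(g[:,u])[0].min(),loc([[u,np.nonzero(g[:,u])[0].min()]],.007)) for u in(290,320,340)])
k=np.nonzero(g[205])[0];print('board y',loc([[k.min(),205],[k.max()+1,205]],.008))
print([(v,int(im[v,312:325].mean())) for v in range(200,285)])
for v in(240,246):print(v,[(u,int(im[v-1:v+2,u].mean())) for u in range(280,356)])
```

```text
[ 0.44871079 -0.16338682  0.10523576]
shift [0.0018 0.0002 0.0704] turn 0 tcp [ 0.4488 -0.1634  0.1054] q6 -0.43 t 33.5
edge [(np.int64(200), [[33.1, -20.1]]), (np.int64(200), [[33.1, 1.7]]), (np.int64(200), [[33.1, 16.2]])]
board y [[29.6, -32.4], [29.6, 33.7]]
[(200, 88), (201, 88), (202, 89), (203, 96), (204, 107), (205, 111), (206, 106), (207, 97), (208, 89), (209, 87), (210, 88), (211, 89), (212, 89), (213, 87), (214, 85), (215, 85), (216, 85), (217, 86), (218, 87), (219, 84), (220, 79), (221, 78), (222, 85), (223, 91), (224, 97), (225, 105), (226, 109), (227, 111), (228, 123), (229, 149), (230, 161), (231, 161), (232, 152), (233, 133), (234, 117), (235, 111), (236, 119), (237, 142), (238, 157), (239, 161), (240, 155), (241, 134), (242, 114), (243, 109), (244, 120), (245, 145), (246, 158), (247, 155), (248, 140), (249, 120), (250, 110), (251, 109), (252, 113), (253, 123), (254, 131), (255, 129), (256, 120), (257, 110), (258, 108), (259, 109), (260,
[... 1352 characters left out ...]
6, 114), (297, 125), (298, 129), (299, 129), (300, 129), (301, 128), (302, 129), (303, 129), (304, 128), (305, 129), (306, 129), (307, 129), (308, 129), (309, 129), (310, 128), (311, 128), (312, 129), (313, 129), (314, 129), (315, 128), (316, 129), (317, 129), (318, 139), (319, 164), (320, 178), (321, 183), (322, 184), (323, 184), (324, 181), (325, 168), (326, 147), (327, 131), (328, 128), (329, 127), (330, 128), (331, 128), (332, 127), (333, 128), (334, 128), (335, 128), (336, 128), (337, 128), (338, 123), (339, 107), (340, 86), (341, 74), (342, 71), (343, 71), (344, 70), (345, 71), (346, 70), (347, 70), (348, 69), (349, 69), (350, 70), (351, 70), (352, 70), (353, 70), (354, 70), (355, 71)]
```

Emit:
nudge_tcp(increments=[{"finger_gap":0.015, "sx":0.0021, "sy":0.0004, "sz":0.03}, {"finger_gap":0.015, "sx":0.0021, "sy":0.0004, "sz":0.055}, {"finger_gap":0.015, "sx":0.0021, "sy":0.0004, "sz":0.065}, {"finger_gap":0.015, "sx":0.0021, "sy":0.0004, "sz":0.069}, {"finger_gap":0.015, "sx":0.0021, "sy":0.0004, "sz":0.0705}, {"finger_gap":0.015, "sx":0.0021, "sy":0.0004, "sz":0.0705}, {"finger_gap":0.015, "sx":0.0021, "sy":0.0004, "sz":0.0705}, {"finger_gap":0.015, "sx":0.0021, "sy":0.0004, "sz":0.0705}])

```text
t: 34.17
eef_pos: [0.4485, -0.1658, 0.0358]
ee_rot: [-3.14, 0.001, -1.933]
force: [-0.3, 0.5, -1.0]
width: 0.0231
gripper_force: 20.0
```

Emit:
nudge_tcp(increments=[{"finger_gap":0.04}, {"finger_gap":0.04}, {"finger_gap":0.04}, {"finger_gap":0.04}, {"finger_gap":0.05, "sz":-0.03}, {"finger_gap":0.05, "sz":-0.065}, {"finger_gap":0.05, "sx":-0.04, "sz":-0.1}, {"finger_gap":0.05, "sx":-0.06, "sz":-0.12}, {"finger_gap":0.05, "sx":-0.06, "sz":-0.12}, {"finger_gap":0.05, "sx":-0.06, "sz":-0.12}, {"finger_gap":0.05, "sx":-0.06, "sz":-0.12}, {"finger_gap":0.05, "sx":-0.06, "sz":-0.12}])

```text
t: 35.17
eef_pos: [0.4678, -0.1104, 0.154]
ee_rot: [3.14, -0.001, -1.934]
force: [-0.4, -0.1, -0.2]
width: 0.05
gripper_force: 0.0
```

Run:
```python
from h import *
im,T=snap('w19');print(T[:3,3])
hsv=cv2.cvtColor(im,cv2.COLOR_BGR2HSV);g=cv2.inRange(hsv,(45,60,10),(95,255,255));g[:,:200]=0;g[:,440:]=0;g[265:]=0
g=cv2.morphologyEx(g,cv2.MORPH_CLOSE,np.ones((3,3)))
c=max(cv2.findContours(g,0,1)[0],key=cv2.contourArea);r=cv2.minAreaRect(1000*ray('wrist',c[:,0],.008,T).astype(np.float32));print('SB',r)
bx=np.zeros_like(g);cv2.drawContours(bx,[c],-1,255,-1);ins=cv2.erode(bx,np.ones((17,17)))&~g
for k in cv2.findContours(ins,0,1)[0]:
    if cv2.contourArea(k)>150: print('in',cv2.boundingRect(k),cv2.contourArea(k),cv2.minAreaRect(1000*ray('wrist',k[:,0],.029,T).astype(np.float32)))
u,v=np.array(proj([.4478,-.165,.047],T)).astype(int);print(u,v)
G=cv2.resize(cv2.cvtColor(im,cv2.COLOR_BGR2GRAY)[v-40:v+40,u-40:u+40],None,fx=4,fy=4,interpolation=cv2.INTER_CUBIC)
C=cv2.HoughCircles(G,cv2.HOUGH_GRADIENT,1.5,8,param1=80,param2=25,minRadius=30,maxRadius=90)
if C is not None:
    for x,y,r in C[0][:6]: print('circ',x/4+u-40,y/4+v-40,r/4,(1000*ray('wrist',(x/4+u-40,y/4+v-40),.047,T)[0]).round(1))
b=im.mean(2).astype(int)
for d in(-6,0,6):print('row',b[v+d,u-26:u+27].tolist());print('col',b[v-26:v+27,u+d].tolist())
```

```text
[ 0.46780895 -0.11044204  0.15401229]
SB ((447.6632995605469, -165.06094360351562), (64.07894134521484, 83.94664001464844), 70.07705688476562)
in (295, 143, 42, 42) 1624.0 ((448.4586486816406, -164.9520721435547), (31.288679122924805, 31.98720932006836), 69.16040802001953)
316 164
circ 323.4375 153.0625 12.1875 [ 440.2 -170.7]
row [80, 79, 81, 80, 80, 79, 88, 107, 123, 131, 123, 117, 115, 115, 114, 120, 137, 156, 165, 170, 172, 171, 171, 171, 170, 170, 172, 173, 173, 171, 173, 172, 168, 164, 169, 172, 172, 171, 169, 171, 176, 178, 180, 179, 165, 139, 115, 106, 105, 106, 105, 106, 106]
col [109, 110, 109, 106, 105, 127, 163, 165, 149, 145, 157, 166, 168, 168, 162, 146, 138, 152, 165, 171, 172, 171, 170, 170, 169, 169, 168, 168, 167, 166, 166, 157, 138, 119, 111, 107, 107, 108, 108, 108, 107, 107, 113, 123, 125, 108, 86, 74, 
[... 360 characters left out ...]
, 161, 170, 172, 171, 172, 171, 171, 170, 171, 170, 170, 169, 169, 168, 167, 163, 150, 128, 116, 113, 109, 107, 109, 109, 109, 107, 113, 122, 125, 108, 85, 74, 73, 72, 73, 73, 72]
row [76, 77, 77, 77, 78, 77, 82, 99, 123, 130, 122, 114, 111, 111, 111, 116, 137, 151, 147, 141, 138, 137, 153, 165, 164, 160, 150, 145, 149, 164, 165, 150, 126, 112, 112, 112, 111, 111, 113, 118, 128, 133, 135, 131, 117, 100, 85, 79, 87, 98, 103, 103, 103]
col [109, 109, 109, 106, 102, 121, 167, 187, 186, 186, 185, 176, 171, 173, 174, 175, 174, 171, 163, 163, 168, 172, 174, 175, 175, 175, 175, 174, 173, 167, 147, 127, 126, 122, 113, 109, 109, 109, 109, 115, 122, 123, 120, 125, 125, 109, 86, 74, 73, 72, 73, 71, 73]
```

```bash
python3 -c "
from station import arm, workorder, grab_frame, camera_params
print(workorder.job_done())"
```

```text
the job is handed in; nothing more can be done
None
```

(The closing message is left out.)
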